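# Pack the mint gourd into its twist-lock case

### The arm

A 6-joint arm with a two-finger parallel gripper is mounted at the origin on the work surface. World frame = base frame: x ahead of the robot, y to its left, z up, the work surface at z = 0. Lengths are in m, angles in rad, forces in N, time in s.
With the tool pointing down it reaches from about 0.375 to 0.975 m from the base axis. Payload 3.8 kg.
Tool frame: the origin (TCP) lies at the very end of the fingers, on their centre line; the grasp point (between the pads) lies 19 mm behind it; z points along the fingers, y is the direction in which the jaws open and shut (so a half turn about z gives the same grasp; the last joint's range is limited). The gripper opens to 85 mm and grips with 20 to 120 N. Pads are 22 mm wide; open, the fingers measure 114 mm over their backs; the gripper's body (76 mm by 85 mm) begins 54 mm behind the grasp point. The pads swing forward as they close: fully open they stand 13 mm farther back than shut.
Start: joints at [-1.375, 0.264, 1.604, -0, 1.274, -0.037], TCP at [0.156, -0.657, 0.231] pointing down, gripper open.
Joint ranges: [-2.63, 2.63], [-0.94, 2.18], [0.31, 2.57], [-1.31, 4.45], [0, 2.66], [-2.55, 2.55]. Speed limits (rad/s): [2.57, 2.57, 3.14, 3.14, 3.14, 3.14].

### API

Orientations are given as a rotation vector (axis times angle).
In Python, from workcell import bot, read_camera, finish_job gives the robot as it stands. The module is installed in compiled form; this text tells all that it offers.
- The arm moves only by the tool servo_tool, never from a script. Its argument "targets" is text: rows parted by semicolons, each of 7 numbers parted by spaces: the turn, a rotation vector about the tool's x, y, z in rad, then the shift along the tool's x, y, z in mm, then the finger opening in mm, from 0 to 85.4. In form: wx wy wz x y z gripper; .... A call has 1 to 8 rows; each row shifts and turns the pose as measured when the row begins, along the tool's axes as they then stand; what a row does not reach is not made up. A row lasts 1/12 s, in which the tool goes at most 41.7 mm and 7.16 degrees, less where a joint would pass 70% of its speed; a pose out of reach is approached as far as the arm can. A call is refused whole if a number of a shift passes 41.7 or a number of a turn 0.125, either way. A call with a gripper value outside its range is refused whole. The fingers move at their own pace and stop on an object; "newtons" is the grip in N (left out, the last holds). Time passes only in rows, so rows that do not move let the fingers close. It gives the time, the measured TCP pose, the force and the opening at its end, in the units of the state.
- bot.read_state(): the state, without advancing time (a new reading comes with each control period).
- read_camera(name): name is "side" or "top" or "wrist"; returns a dict with "image" (384x512x3 uint8, red, green, blue), "mtx" (3x3 intrinsics, pixels), "eye" and "orientation" of the camera in the world; the wrist camera has in their place "T_tool_cam" (4x4, takes a point from camera to tool coordinates, whose origin is the TCP and whose axes are the flange's). Camera axes: x right, y up, looking along -z (the intrinsics and any distortion apply to the point x, -y, -z); pixel columns grow to the right and rows downward; lengths in m; the calibration is good to about 2 mm. A picture is of the moment at which its call begins: read the wrist's pose just before it. There is no depth.
- finish_job(): hands the job in, once; it reports no verdict.
The state is a dict: "time": time; "q": joint angles; "joint_vel": joint speeds; "joint_torque": joint torques, N m; "tool_pos": TCP position; "tcp_rot": TCP orientation; "wrist_force": force on the tool from outside, world axes, zero at the start; "torque": the same for the moment, N m; "width": opening from 0.0 (shut) to 1.0 (fully open).
Only numpy, scipy, OpenCV 4.12 (cv2) and the standard library are available. Lean on these libraries where they do the work, as an engineer would, in place of code of your own. Each camera call takes 0.05 s, during which the arm holds its last target.

### The job

Stand the mint-green gourd upright in the cup of the grey case foot, put the blue outer shell over it, and close the case: feel for the angle at which the shell drops through the gates of the foot, then turn it clockwise (seen from above) until it drops again and sits fully home on the foot. Work with a light hand, never forcing it, and leave the other two gourds standing where they are.

Things in the scene. Friction and masses are not known exactly. Their poses are not given: they have to be found in the camera images.
- gourd_mint_mid (a point): Mint-green ceramic gourd cup, 80 mm high, about 0.18 kg (varies). Round: foot 40 mm across, belly 62 (26 mm up), neck 48, straight, from 46 mm up to the lip. This point: on its axis, 40 mm above its foot; z up. Starts upright on the oak board (22 mm high), in a row with the pink and cream gourds, centres 95 mm apart, in any order.
- gourd_pink_mid (a point): Pink gourd of the same shape, on the oak board; this point is on its axis 40 mm above its foot. To be left alone.
- gourd_cream_mid (a point): Cream gourd of the same shape, on the oak board; this point is on its axis 40 mm above its foot. To be left alone.
- shell_mid (a point): Blue round outer shell, hollow, open below, 116 mm outside diameter, 126 mm high with its handle; about 0.26 kg (varies). This point: on its axis, 63 mm above the rim; z up. Stands on its rim on the table. Six inward lugs inside at the rim, every 60 degrees from the shell's +x, each 6 mm high and 5 mm (6 degrees) wide; bore 98 mm between lugs, 109 mm above them, 96 mm deep.
- shell_handle (a point): Middle of the bamboo bar handle on the blue shell's flat roof: 70 mm long along x, 16 mm wide along y (pinch here), 26 mm high (13 mm above and below this point). It lies on the shell's axis, 113 mm above the rim and 13 mm above the roof. z up.
- foot_top (a point): Grey case foot fixed to the table: disc 132 mm across, 12 mm thick. This point: centre of the disc's top. The shell is home with its rim resting on this disc, round the collar. This entry's yaw tells nothing of where the gates are.
- cup_floor (a point): Centre of the cork floor of the foot's cup, where the gourd stands: 4 mm above foot_top. The cup is the inside of the pale collar (bore 72 mm, outside 95 mm, its bevelled top 34 mm above foot_top). It is fixed.
- teeth_top (a point): On the foot's axis, level with the tops of its teeth, 21 mm above foot_top. Six rigid teeth, 6 mm thick, stick out of the collar to 106 mm diameter; between them six gates, one every 60 degrees, 16 degrees wide. The collar's angle differs each time and is NOT told by this yaw. At a wrong angle the shell's lugs rest here on the teeth (rim at this height).
- step_top (a point): On the foot's axis, 6 mm above foot_top: where the rim stops once the lugs have dropped 15 mm through the gates, onto a step. From there the shell turns only clockwise from above, the lugs running under the teeth; 22 degrees past the gate's middle they come off the step and the rim drops 6 mm onto the disc; a hard stop comes at 30 degrees. It then cannot turn back.
Mind the look-alikes: they are no part of the job. Several things look just like the part that bears shell_mid: the one meant starts nearest to the robot's base. What is shaped like the part that bears gourd_mint_mid but black or purple is not meant.

How it is judged:
By the outcome, as a careful person would: the job done as asked, in the order asked, and still so for the second after the job is handed in, with the robot touching nothing.
It also fails if it takes over 72 s, if anything falls off the work surface, if the arm or the gripper's body presses on something with over 40 N, if the wrist force passes 120 N, or if a joint passes its speed limit or range.

## Working session

There is one attempt and no reset: what is moved stays moved. The work goes in short steps, Python scripts to look and compute and a tool call to move; the robot and the scene stay as the last step left them, time stands still between calls to the robot, and variables do not carry over. Pictures are saved under pics/ and viewed, and the job is handed in when it is done.

Besides the shell and the picture viewer there is one more tool, called after "Request:" as name(argument=value, ...), one argument or row to a line, values as JSON. servo_tool: Moves the arm, as the interface text tells. Its arguments: {"type":"object","properties":{"targets":{"type":"string"},"newtons":{"type":"number"}},"required":["targets"]}

```bash
mkdir -p pics; ls; python3 - <<'E'
from workcell import bot, read_camera
import cv2, numpy as np
s=bot.read_state()
for k,v in s.items(): print(k,np.round(v,4))
for n in ["side","top","wrist"]:
    c=read_camera(n)
    cv2.imwrite(f"pics/a_{n}.png",c["image"][:,:,::-1])
    for k in c:
        if k!="image": print(n,k,np.round(c[k],4).tolist())
E
```

```text
pics
time 0.0
q [-1.3749  0.2648  1.6054  0.      1.2737 -0.0369]
joint_vel [ 0.     -0.0014 -0.0003 -0.0006  0.0002 -0.0012]
joint_torque [ 2.20000e-03 -5.15109e+01 -3.67312e+01  3.00000e-04  1.28000e-02
 -0.00000e+00]
tool_pos [ 0.1556 -0.6561  0.2299]
tcp_rot [-3.1181e+00 -3.6450e-01  3.0000e-04]
wrist_force [0.3589 0.3534 0.5535]
torque [0.0008 0.0057 0.0298]
width 0.9972
side mtx [[428.4996, 0.0, 249.4126], [0.0, 428.4996, 186.4205], [0.0, 0.0, 1.0]]
side eye [0.0492, 0.8738, 0.7132]
side orientation [0.3007, -1.3205, -2.3853]
top mtx [[385.0676, 0.0, 252.4855], [0.0, 385.0676, 191.2677], [0.0, 0.0, 1.0]]
top eye [0.2535, -0.0202, 1.1374]
top orientation [0.191, -0.195, -1.595]
wrist mtx [[291.1948, 0.0, 254.2634], [0.0, 291.1948, 193.9586], [0.0, 0.0, 1.0]]
wrist T_tool_cam [[-0.0004, 0.9645, 0.264, 0.0663], [1.0, 0.0004, 0.0001, 0.0005], [-0.0, 0.264, -0.9645, -0.1425], [0.0, 0.0, 0.0, 1.0]]
```

View pics/a_side.png

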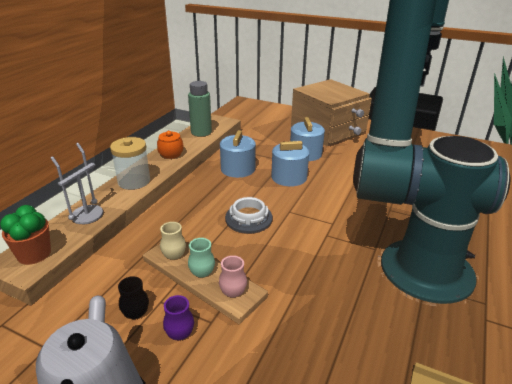

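View pics/a_top.png

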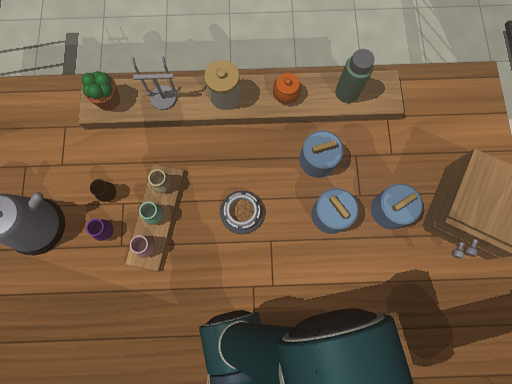

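View pics/a_wrist.png

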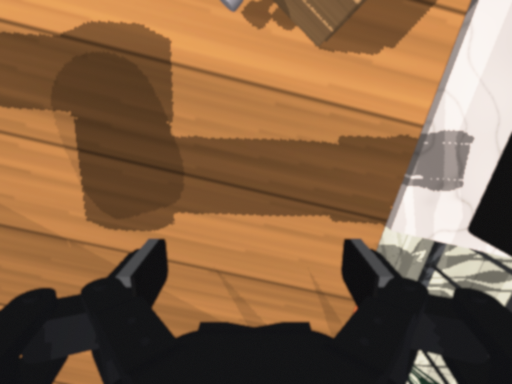

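The side and top views show three blue shells (top roofs about (322,148), (337,208), (401,202)), the foot at (242,211), and gourds cream (157,180), mint (151,212) and pink (142,244). The black (102,190) and purple (99,229) gourds are look-alikes. The wrist view shows no task objects.

```bash
cat > h.py <<'E'
import numpy as np, cv2
from scipy.spatial.transform import Rotation as R
from workcell import bot, read_camera
def cam(n):
    s=bot.read_state(); c=read_camera(n)
    if n=="wrist":
        T=np.eye(4); T[:3,:3]=R.from_rotvec(s["tcp_rot"]).as_matrix(); T[:3,3]=s["tool_pos"]
        W=T@np.array(c["T_tool_cam"]); c["R"]=W[:3,:3]; c["e"]=W[:3,3]
    else:
        c["R"]=R.from_rotvec(c["orientation"]).as_matrix(); c["e"]=np.array(c["eye"])
    c["bgr"]=np.ascontiguousarray(c["image"][:,:,::-1]); return c
def ray(c,u,v):
    K=np.array(c["mtx"]); d=np.array([(u-K[0,2])/K[0,0],-(v-K[1,2])/K[1,1],-1.0]); d=c["R"]@d
    return c["e"],d/np.linalg.norm(d)
def onz(c,u,v,z):
    e,d=ray(c,u,v); return e+d*(z-e[2])/d[2]
def proj(c,p):
    K=np.array(c["mtx"]); q=c["R"].T@(np.asarray(p,float)-c["e"]); return np.array([K[0,2]+K[0,0]*q[0]/-q[2],K[1,2]-K[1,1]*q[1]/-q[2]])
def two(c1,p1,c2,p2):
    e1,d1=ray(c1,*p1); e2,d2=ray(c2,*p2)
    t=np.linalg.lstsq(np.array([d1,-d2]).T,e2-e1,rcond=None)[0]
    a=e1+d1*t[0]; b=e2+d2*t[1]; return (a+b)/2,np.linalg.norm(a-b)
def blobs(c,lo,hi,amin=60):
    hsv=cv2.cvtColor(c["bgr"],cv2.COLOR_BGR2HSV); m=cv2.inRange(hsv,lo,hi)
    cs,_=cv2.findContours(m,cv2.RETR_EXTERNAL,cv2.CHAIN_APPROX_NONE)
    return m,[k for k in cs if cv2.contourArea(k)>amin]
E
python3 - <<'E'
from h import *
t=cam("top"); s=cam("side")
for n,c in(("top",t),("side",s)):
    cv2.imwrite(f"pics/b_{n}.png",cv2.resize(c["bgr"][100:300] if n=="top" else c["bgr"][100:320,80:380],None,fx=1.5 if n=="top" else 2.5,fy=1.5 if n=="top" else 2.5,interpolation=cv2.INTER_CUBIC))
    for nm,lo,hi in (("blue",(98,70,80),(116,255,255)),("mint",(70,50,60),(92,200,255)),("bamboo",(14,120,120),(24,255,255))):
        m,b=blobs(c,lo,hi)
        for k in b:
            M=cv2.moments(k); u,v=M["m10"]/M["m00"],M["m01"]/M["m00"]
            x,y,w,h=cv2.boundingRect(k)
            if nm!="bamboo" : print(n,nm,round(u,1),round(v,1),"box",x,y,w,h,"area",M["m00"], onz(c,u,v,.06).round(3) )
# rough shells from roof pixel, foot
for p in ((322,148),(337,208),(401,202)): q=onz(t,*p,.1);print(p,q.round(3),np.hypot(q[0],q[1]))
print(onz(t,242,211,.03))
E
```

```text
top blue 336.6 208.1 box 317 189 41 40 area 1217.0 [ 0.465 -0.266  0.06 ]
top blue 401.0 203.3 box 381 184 42 40 area 1217.5 [ 0.473 -0.451  0.06 ]
top blue 321.6 149.2 box 303 131 39 37 area 740.5 [ 0.644 -0.236  0.06 ]
top mint 340.3 361.1 box 288 330 103 54 area 3988.5 [ 0.061 -0.24   0.06 ]
top mint 214.7 350.1 box 202 323 36 52 area 746.5 [0.098 0.085 0.06 ]
side blue 418.3 153.9 box 415 146 8 18 area 93.5 [ 0.097 -0.488  0.06 ]
side blue 237.0 156.5 box 220 136 35 41 area 1059.0 [ 0.619 -0.208  0.06 ]
side blue 297.2 155.3 box 273 122 51 63 area 1790.0 [ 0.448 -0.302  0.06 ]
side mint 428.8 282.1 box 382 247 94 56 area 1846.0 [-0.004  0.111  0.06 ]
side mint 200.1 256.3 box 189 238 25 38 area 640.5 [0.473 0.256 0.06 ]
side mint 485.1 180.4 box 442 160 57 38 area 458.5 [-0.103 -0.401  0.06 ]
side mint 430.3 174.6 box 420 148 25 44 area 525.0 [ 0.046 -0.365  0.06 ]
side mint 386.8 165.0 box 361 139 52 50 area 1840.0 [ 0.175 -0.366  0.06 ]
side mint 503.3 103.2 box 493 61 19 82 area 848.5 [-0.159 -1.121  0.06 ]
side mint 403.6 72.9 box 377 0 50 140 area 3641.5 [ 0.282 -1.36   0.06 ]
(322, 148) [ 0.633 -0.23   0.1  ] 0.6736344002815216
(337, 208) [ 0.457 -0.258  0.1  ] 0.5250052003782081
(401, 202) [ 0.468 -0.435  0.1  ] 0.6394625616047603
[0.47149869 0.00497209 0.03      ]
```

```bash
python3 - <<'E'
import cv2
a=cv2.imread("pics/a_top.png")
cv2.imwrite("pics/c_top.png",cv2.resize(a[120:280,80:270],None,fx=4,fy=3.7,interpolation=cv2.INTER_CUBIC)[:600,:800])
cv2.imwrite("pics/c_top2.png",cv2.resize(a[120:250,280:440],None,fx=4.5,fy=4.5,interpolation=cv2.INTER_CUBIC)[:600,:800])
E
```

```text
(no output)
```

View pics/c_top.png

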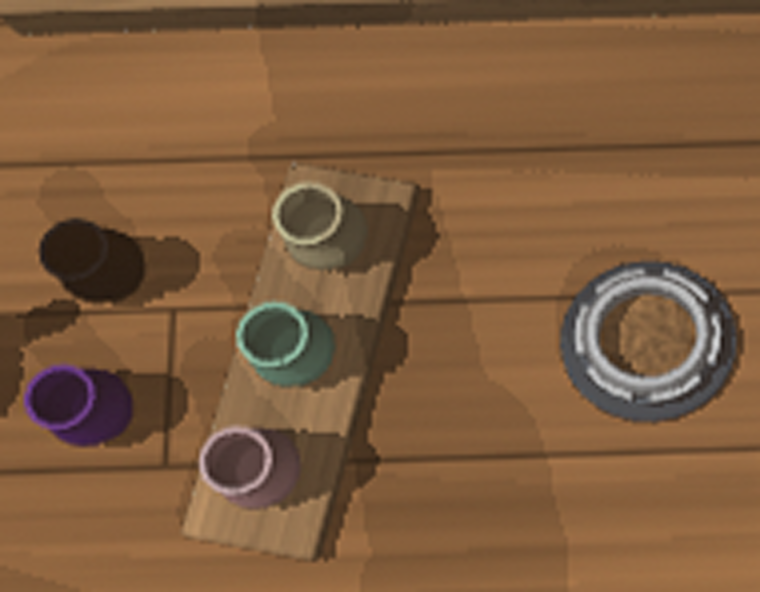

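View pics/c_top2.png

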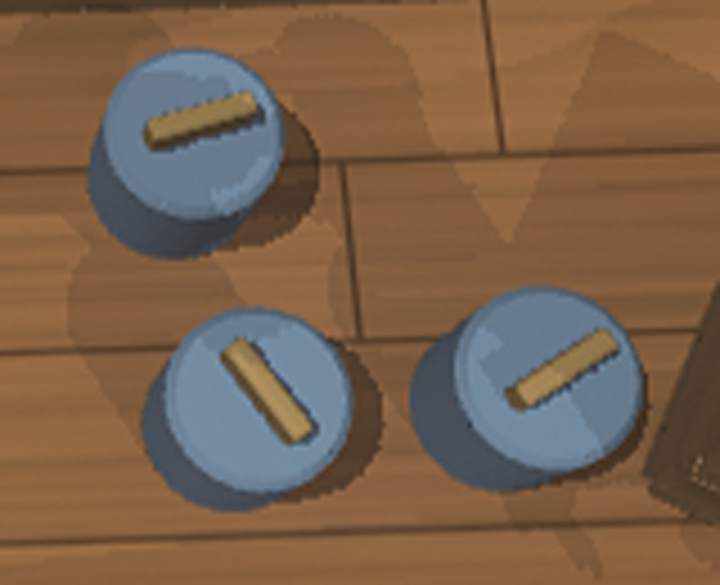

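View pics/b_side.png

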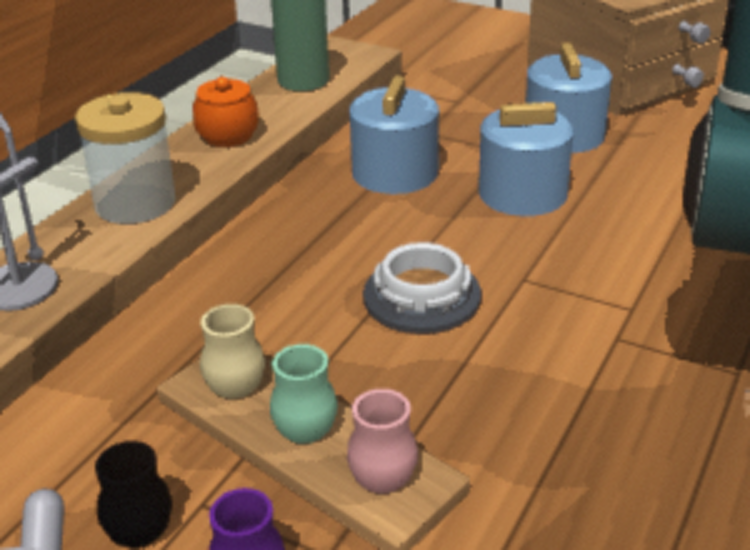

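Choosing the shell: roofs in the top view at (337,208) r=0.525 m, (401,202) r=0.64 and (322,148) r=0.67, so I take (337,208). Gourds: mint lip at (148,205) in the full top image, next to cream (157,174), pink (139,236), black (98,182) and purple (95,219). The crops confirm the mint one sits mid-row. Now the precise measurements.

```bash
python3 - <<'E'
from h import *
t=cam("top"); s=cam("side")
def hull_el(k): return cv2.fitEllipse(cv2.convexHull(k))
# lips: sample colours
for (u,v) in ((148,199),(155,212),(142,206),(337,195),(345,215),(242,225),(242,196)): print((u,v),cv2.cvtColor(t["bgr"],cv2.COLOR_BGR2HSV)[v,u])
for (u,v) in ((200,240),(200,260),(290,145)): print("side",(u,v),cv2.cvtColor(s["bgr"],cv2.COLOR_BGR2HSV)[v,u])
# shell roof: bright blue + handle, circular edge. mask of roof
hsv=cv2.cvtColor(t["bgr"],cv2.COLOR_BGR2HSV)
m=cv2.inRange(hsv,(98,70,120),(116,255,255)); 
cs,_=cv2.findContours(m,cv2.RETR_EXTERNAL,cv2.CHAIN_APPROX_NONE)
for k in cs:
    if cv2.contourArea(k)<500: continue
    el=hull_el(k); c=onz(t,*el[0],.100); c2=[el[0],el[1]]
    print("roof",c2,c.round(4), "r",np.hypot(*c[:2]).round(3))
# handle
m=cv2.inRange(hsv,(14,80,90),(26,255,255)); m2=np.zeros_like(m); cv2.circle(m2,(337,208),16,255,-1); m&=m2
p=np.argwhere(m)[:,::-1].astype(np.float32); r=cv2.minAreaRect(p); print("handle",r,len(p))
bx=cv2.boxPoints(r); W=np.array([onz(t,*b,.126) for b in bx]); print(W.round(4).tolist(), W.mean(0).round(4))
for i in range(4):
    d=W[(i+1)%4]-W[i]; print(np.linalg.norm(d).round(4), np.degrees(np.arctan2(d[1],d[0])).round(1))
E
```

```text
(148, 199) [ 15 120 134]
(155, 212) [ 72  58 194]
(142, 206) [64 43 95]
(337, 195) [104  76 167]
(345, 215) [ 19 114 176]
(242, 225) [  8   9 114]
(242, 196) [150   1 179]
side (200, 240) [ 72  67 157]
side (200, 260) [ 73  69 170]
side (290, 145) [ 19 134 148]
roof [(336.66796875, 208.47911071777344), (38.581214904785156, 41.60436248779297)] [ 0.4562 -0.2566  0.1   ] r 0.523
roof [(400.8888244628906, 203.50401306152344), (38.228694915771484, 41.555519104003906)] [ 0.4642 -0.4344  0.1   ] r 0.636
roof [(322.5545959472656, 149.1965789794922), (36.33306884765625, 39.31304931640625)] [ 0.6296 -0.2311  0.1   ] r 0.671
handle ((338.51922607421875, 206.59619140625), (25.610090255737305, 6.928757667541504), 52.12501525878906) 175
[[0.4789, -0.2294, 0.126], [0.4902, -0.2451, 0.126], [0.4335, -0.2824, 0.126], [0.4225, -0.2668, 0.126]] [ 0.4562 -0.2559  0.126 ]
0.0193 -54.3
0.0678 -146.7
0.0191 125.1
0.0676 33.5
```

```bash
python3 - <<'E'
from h import *
t=cam("top"); s=cam("side")
hsv=cv2.cvtColor(t["bgr"],cv2.COLOR_BGR2HSV)
m=cv2.inRange(hsv,(62,38,60),(90,255,255)); m[:, :120]=0; m[:,185:]=0; m[:185]=0;m[250:]=0
cs,_=cv2.findContours(m,cv2.RETR_EXTERNAL,cv2.CHAIN_APPROX_NONE); k=max(cs,key=cv2.contourArea)
print(cv2.boundingRect(k),cv2.contourArea(k))
# bright rim of lip
ml=cv2.inRange(hsv,(62,38,185),(90,255,255)); ml&=m
v=cv2.bitwise_and(hsv[:,:,2],m)
big=cv2.resize(cv2.bitwise_and(t["bgr"],t["bgr"],mask=m)[190:230,130:175],None,fx=12,fy=12,interpolation=cv2.INTER_NEAREST)
cv2.imwrite("pics/d_mint.png",big)
big=cv2.resize(t["bgr"][186:238,216:268],None,fx=11,fy=11,interpolation=cv2.INTER_CUBIC)
cv2.imwrite("pics/d_foot.png",big)
# foot: disc outer contour: dark grey, low sat
mf=cv2.inRange(hsv,(0,0,0),(180,60,255)); mf[:, :215]=0; mf[:,270:]=0; mf[:185]=0;mf[240:]=0
cs,_=cv2.findContours(mf,cv2.RETR_EXTERNAL,cv2.CHAIN_APPROX_NONE); k=max(cs,key=cv2.contourArea)
el=cv2.fitEllipse(cv2.convexHull(k)); print("foot disc",el,onz(t,*el[0],.012).round(4))
mb=cv2.inRange(hsv,(0,0,130),(180,40,255))&mf
cs,h=cv2.findContours(mb,cv2.RETR_LIST,cv2.CHAIN_APPROX_NONE)
for k in cs:
    if cv2.contourArea(k)>100:
        el=cv2.fitEllipse(k); print("bright",el,onz(t,*el[0],.046).round(4))
# side mint box
hs=cv2.cvtColor(s["bgr"],cv2.COLOR_BGR2HSV)
m=cv2.inRange(hs,(62,38,60),(90,255,255)); m[:,:180]=0;m[:,222:]=0;m[:230]=0;m[285:]=0
cs,_=cv2.findContours(m,cv2.RETR_EXTERNAL,cv2.CHAIN_APPROX_NONE); k=max(cs,key=cv2.contourArea); print("side",cv2.boundingRect(k))
E
```

```text
(139, 202, 21, 22) 252.0
foot disc ((241.6508026123047, 211.8486785888672), (42.774993896484375, 43.5191650390625), 78.3333969116211) [0.4725 0.0065 0.012 ]
bright ((241.10845947265625, 209.38385009765625), (25.41240692138672, 26.370159149169922), 85.0620346069336) [0.4732 0.0071 0.046 ]
bright ((240.38735961914062, 209.10519409179688), (29.910722732543945, 33.954654693603516), 34.88882827758789) [0.4741 0.0091 0.046 ]
side (189, 238, 25, 39)
```

View pics/d_mint.png

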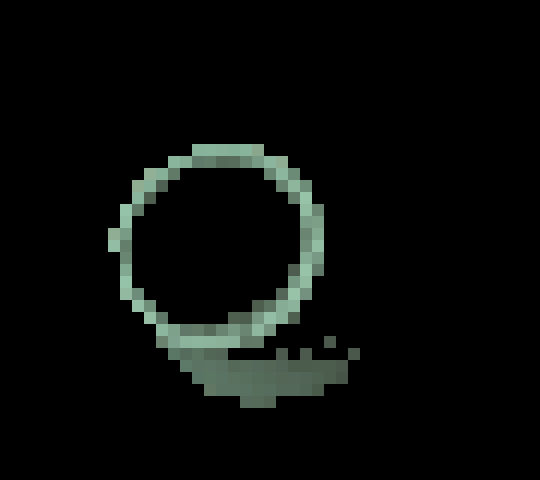

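View pics/d_foot.png

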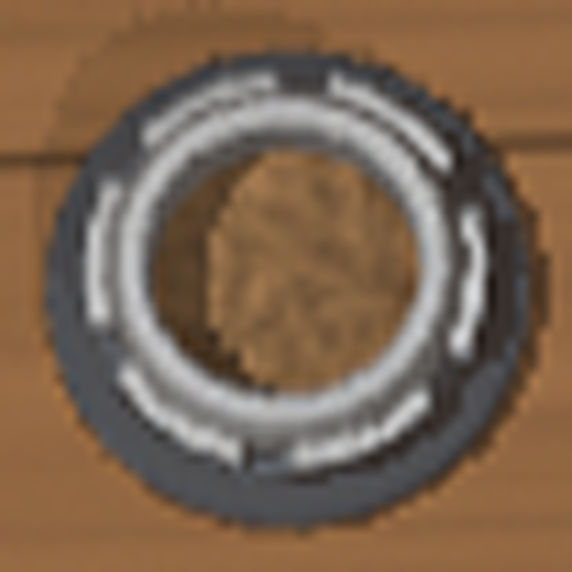

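```bash
cat >> h.py <<'E'
def yaw():
    s=bot.read_state(); M=R.from_rotvec(s["tcp_rot"]).as_matrix(); return np.degrees(np.arctan2(M[1,0],M[0,0]))
def plan(wps,step=38,grip=85,tstep=0.12,start=None):
    """wps: (x,y,z,yaw_deg). prints tool rows"""
    s=bot.read_state(); M=R.from_rotvec(s["tcp_rot"]).as_matrix(); p=np.array(s["tool_pos"],float)
    print("now",p.round(4),"yaw",round(yaw(),2),"tilt(deg)",np.degrees([M[0,2],M[1,2]]).round(2),"t",round(s["time"],2),"F",np.round(s["wrist_force"],2),"T",np.round(s["torque"],3),"w",round(s["width"]*85.4,1),"q",np.round(s["q"],2))
    rows=[]
    for x,y,z,a in wps:
        tgt=R.from_euler("z",a,degrees=True).as_matrix()@np.diag([1,-1,-1.])
        P=np.array([x,y,z]); rv=R.from_matrix(M.T@tgt).as_rotvec(); d=P-p
        n=int(max(1,np.ceil(np.linalg.norm(d)*1e3/step),np.ceil(np.abs(rv).max()/tstep)))
        for i in range(n):
            sh=M.T@(d/n)*1e3
            rows.append("%.3f %.3f %.3f %.1f %.1f %.1f %g"%(*(rv/n),*sh,grip))
            M=M@R.from_rotvec(rv/n).as_matrix(); p=p+d/n
    for i in range(0,len(rows),8): print("; ".join(rows[i:i+8]))
E
python3 - <<'E'
from h import *
plan([(0.40,-0.22,0.27,70),(0.473,-0.03,0.16,90)])
t=cam("top"); print(onz(t,147.5,210,.102), onz(t,157,180,.102),onz(t,139,238,.102))
E
```

```text
now [ 0.1557 -0.6567  0.2312] yaw 13.34 tilt(deg) [-0.    0.01] t 0.45 F [ 0.28 -0.14 -0.01] T [-0.063  0.049 -0.025] w 84.9 q [-1.37  0.26  1.6   0.    1.27 -0.04]
-0.000 -0.000 -0.071 24.2 -26.3 -2.8 85; -0.000 -0.000 -0.071 26.0 -24.6 -2.8 85; -0.000 -0.000 -0.071 27.6 -22.7 -2.8 85; -0.000 -0.000 -0.071 29.2 -20.7 -2.8 85; -0.000 -0.000 -0.071 30.6 -18.5 -2.8 85; -0.000 -0.000 -0.071 31.8 -16.3 -2.8 85; -0.000 -0.000 -0.071 32.9 -14.1 -2.8 85; -0.000 -0.000 -0.071 33.8 -11.7 -2.8 85
-0.000 -0.000 -0.071 34.5 -9.3 -2.8 85; -0.000 -0.000 -0.071 35.1 -6.8 -2.8 85; -0.000 -0.000 -0.071 35.5 -4.3 -2.8 85; -0.000 -0.000 -0.071 35.7 -1.8 -2.8 85; -0.000 -0.000 -0.071 35.7 0.7 -2.8 85; -0.000 -0.000 -0.071 35.6 3.2 -2.8 85; -0.000 0.000 -0.050 29.1 0.5 15.7 85; -0.000 0.000 -0.050 29.0 2.0 15.7 85
-0.000 0.000 -0.050 28.9 3.4 15.7 85; -0.000 0.000 -0.050 28.7 4.8 15.7 85; -0.000 0.000 -0.050 28.4 6.3 15.7 85; -0.000 0.000 -0.050 28.0 7.7 15.7 85; -0.000 0.000 -0.050 27.6 9.1 15.7 85
[0.46867642 0.26200015 0.102     ] [0.55326516 0.23830851 0.102     ] [0.39257268 0.28231954 0.102     ]
```

Request:
servo_tool(
  targets="0 0 -0.07 24 -26 -3 85; 0 0 -0.07 26 -25 -3 85; 0 0 -0.07 28 -23 -3 85; 0 0 -0.07 29 -21 -3 85; 0 0 -0.07 31 -18 -3 85; 0 0 -0.07 32 -16 -3 85; 0 0 -0.07 33 -14 -3 85; 0 0 -0.07 34 -12 -3 85",
)

```text
time: 1.17
tool_pos: [0.2953, -0.4022, 0.2535]
tcp_rot: [2.888, 1.233, -0.002]
wrist_force: [1.0, 0.3, -0.1]
width: 0.993
```

Request:
servo_tool(
  targets="0 0 -0.07 35 -8 -3 85; 0 0 -0.07 35 -6 -3 85; 0 0 -0.07 36 -4 -3 85; 0 0 -0.07 36 -2 -3 85; 0 0 -0.07 36 1 -3 85; 0 0 -0.07 35 3 0 85; 0 0 -0.05 29 1 10 85; 0 0 -0.05 29 2 16 85",
)

```text
time: 1.83
tool_pos: [0.4272, -0.1477, 0.2501]
tcp_rot: [2.435, 1.956, 0.009]
wrist_force: [1.0, -0.3, -0.1]
width: 0.993
```

```bash
python3 - <<'E'
from h import *
plan([(0.473,-0.03,0.16,90)])
E
```

```text
now [ 0.4272 -0.1477  0.2501] yaw 77.55 tilt(deg) [ 0.92 -0.6 ] t 1.83 F [ 0.97 -0.29 -0.14] T [-0.     0.013  0.001] w 84.8 q [-0.39 -0.2   2.04 -0.    1.27 -0.17]
0.003 0.002 -0.043 25.1 3.6 17.9 85; 0.003 0.002 -0.043 24.9 4.7 17.9 85; 0.003 0.002 -0.043 24.6 5.8 18.0 85; 0.003 0.002 -0.043 24.3 7.0 18.0 85; 0.003 0.002 -0.043 23.9 8.1 18.0 85
```

Request:
servo_tool(
  targets="0 0 -0.04 25 4 18 85; 0 0 -0.04 25 5 18 85; 0 0 -0.04 25 6 18 85; 0 0 -0.04 24 7 18 85; 0 0 -0.04 20 8 18 85; 0 0 0 0 0 0 85",
)

```text
time: 2.33
tool_pos: [0.4778, -0.0236, 0.1576]
tcp_rot: [2.203, 2.206, 0.014]
wrist_force: [-0.9, 0.4, 0.2]
width: 0.995
```

```bash
python3 - <<'E'
from h import *
plan([(0.473,-0.03,0.16,90)])
c=cam("wrist"); np.savez("w1.npz",R=c["R"],e=c["e"],mtx=c["mtx"],bgr=c["bgr"])
cv2.imwrite("pics/e_w.png",c["bgr"]); print(proj(c,(0.473,.007,.033)))
E
```

```text
now [ 0.4778 -0.0236  0.1576] yaw 90.07 tilt(deg) [ 1.34 -0.61] t 2.33 F [-0.88  0.37  0.17] T [-0.004  0.007  0.038] w 85.0 q [-0.1  -0.07  2.11 -0.01  1.08 -0.09]
0.023 0.011 0.001 -6.4 -4.8 -2.4 85
[246.26362652 153.12051384]
```

View pics/e_w.png

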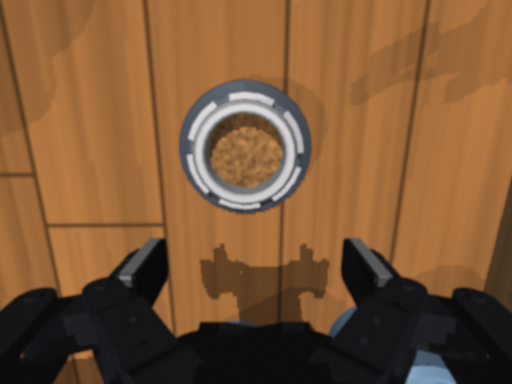

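The wrist view shows the foot at (246,147) with six bright teeth arcs and dark gates between them. I'll measure the centre and gate angles.

```bash
cat > gates.py <<'E'
from h import *
import sys
def gates(c,c0):
    hsv=cv2.cvtColor(c["bgr"],cv2.COLOR_BGR2HSV)
    u0,v0=proj(c,(*c0,.033)).astype(int)
    roi=np.zeros(hsv.shape[:2],np.uint8); cv2.circle(roi,(int(u0),int(v0)),int(90),255,-1)
    m=cv2.inRange(hsv,(0,0,0),(180,70,255))&roi
    cs,_=cv2.findContours(m,cv2.RETR_EXTERNAL,cv2.CHAIN_APPROX_NONE); k=max(cs,key=cv2.contourArea)
    el=cv2.fitEllipse(cv2.convexHull(k)); print("disc",np.round(el[0],1),np.round(el[1],1),onz(c,*el[0],.012).round(4))
    hb=cv2.inRange(hsv,(0,0,150),(180,40,255))&roi
    cs,_=cv2.findContours(hb,cv2.RETR_LIST,cv2.CHAIN_APPROX_NONE); pts=[]
    for k in cs:
        if cv2.contourArea(k)>800:
            el=cv2.fitEllipse(k); print("bright",np.round(el[0],1),np.round(el[1],1),onz(c,*el[0],.046).round(4))
    g=cv2.cvtColor(c["bgr"],cv2.COLOR_BGR2GRAY).astype(np.float32)
    th=np.arange(0,360,1.0)
    prof=0
    for r in (.0495,.0505,.0515):
        P=np.array([proj(c,(c0[0]+r*np.cos(np.radians(a)),c0[1]+r*np.sin(np.radians(a)),.033)) for a in th],np.float32)
        prof=prof+cv2.remap(g,P[:,0].reshape(-1,1),P[:,1].reshape(-1,1),cv2.INTER_LINEAR)[:,0]/3
    return th,prof
E
python3 - <<'E'
from gates import *
f=np.load("w1.npz"); c={k:f[k] for k in f}
for c0 in ((.473,.007),(.4735,.0085)):
    th,p=gates(c,c0); q=cv2.GaussianBlur(p.reshape(-1,1),(1,9),2)[:,0]
    thr=(q.max()+q.min())/2
    d=q<thr; i=0
    e=[(a,'down' if d[a] else 'up') for a in range(360) if d[a]!=d[a-1]]
    print(e)
    z=np.fft.fft(p)  # 6-fold
    ph=-np.angle(np.fft.fft(-p)[6])
    print("gate phase mod60", (np.degrees(-np.angle(np.sum(-p*np.exp(-1j*6*np.radians(th)))))/-6)%60 if False else (np.degrees(np.angle(np.sum(-p*np.exp(1j*6*np.radians(th)))))/6)%60)
E
```

```text
disc [244.8 145.9] [131.2 132.8] [0.4715 0.0112 0.012 ]
bright [244.1 152.5] [84.1 84.5] [0.4712 0.0093 0.046 ]
bright [241.4 150.5] [103.8 110. ] [0.4689 0.0111 0.046 ]
[(0, 'up'), (47, 'down'), (62, 'up'), (109, 'down'), (121, 'up'), (168, 'down'), (180, 'up'), (225, 'down'), (240, 'up'), (284, 'down'), (300, 'up'), (346, 'down')]
gate phase mod60 53.16915788641464
disc [244.8 145.9] [131.2 132.8] [0.4715 0.0112 0.012 ]
bright [244.1 152.5] [84.1 84.5] [0.4712 0.0093 0.046 ]
bright [241.4 150.5] [103.8 110. ] [0.4689 0.0111 0.046 ]
[(0, 'up'), (44, 'down'), (63, 'up'), (110, 'down'), (123, 'up'), (169, 'down'), (182, 'up'), (225, 'down'), (241, 'up'), (283, 'down'), (299, 'up'), (344, 'down')]
gate phase mod60 53.02996048700046
```

```bash
python3 - <<'E'
from h import *
plan([(0.499,0.2445,0.19,150)])
E
```

```text
now [ 0.478  -0.0249  0.159 ] yaw 90.0 tilt(deg) [ 1.39 -0.68] t 2.38 F [0.64 0.22 0.46] T [-0.019  0.012  0.024] w 84.7 q [-0.1  -0.07  2.11 -0.01  1.08 -0.09]
0.002 0.003 -0.116 29.9 2.4 -3.7 85; 0.002 0.003 -0.116 29.4 5.9 -3.7 85; 0.002 0.003 -0.116 28.5 9.2 -3.6 85; 0.002 0.003 -0.116 27.3 12.5 -3.6 85; 0.002 0.003 -0.116 25.7 15.6 -3.5 85; 0.002 0.003 -0.116 23.7 18.4 -3.5 85; 0.002 0.003 -0.116 21.4 21.1 -3.5 85; 0.002 0.003 -0.116 18.8 23.4 -3.4 85
0.002 0.003 -0.116 16.0 25.4 -3.4 85
```

Request:
servo_tool(
  targets="0.004 0.006 -0.116 30 2 -6 85; 0.004 0.006 -0.116 30 6 -6 85; 0.004 0.006 -0.116 29 9 -5 85; 0.003 0.003 -0.116 28 13 -4 85; 0.003 0.003 -0.116 26 16 -4 85; 0.003 0.003 -0.116 24 18 -4 85; 0 0 -0.116 22 21 -3 85; 0 0 -0.116 19 23 -3 85",
)

```text
time: 3.05
tool_pos: [0.4969, 0.2154, 0.2036]
tcp_rot: [0.956, 2.988, 0.008]
wrist_force: [-0.4, -0.8, -0.3]
width: 0.998
```

```bash
python3 - <<'E'
from h import *
plan([(0.499,0.2445,0.19,150)])
E
```

```text
now [0.4969 0.2154 0.2036] yaw 144.52 tilt(deg) [0.33 0.2 ] t 3.05 F [-0.35 -0.81 -0.35] T [-0.002 -0.022  0.034] w 85.2 q [ 0.36  0.03  1.93  0.    1.18 -0.59]
0.006 0.003 -0.096 15.2 24.8 13.7 85
```

Request:
servo_tool(
  targets="0.003 0.002 -0.06 8 14 7 85; 0.003 0 -0.04 5 8 6 85; 0 0 0 0 0 0 85; 0 0 0 0 0 0 85",
)

```text
time: 3.38
tool_pos: [0.5032, 0.2456, 0.1984]
tcp_rot: [0.789, 3.03, 0.011]
wrist_force: [0.2, 0.7, 0.7]
width: 0.999
```

```bash
python3 - <<'E'
from h import *
plan([(0.499,0.2445,0.19,150)])
c=cam("wrist"); np.savez("w2.npz",R=c["R"],e=c["e"],mtx=c["mtx"],bgr=c["bgr"])
cv2.imwrite("pics/f_w.png",c["bgr"]); print(proj(c,(0.4687,.262,.102)))
hsv=cv2.cvtColor(c["bgr"],cv2.COLOR_BGR2HSV)
m=cv2.inRange(hsv,(62,38,60),(92,255,255)); cs,_=cv2.findContours(m,cv2.RETR_EXTERNAL,cv2.CHAIN_APPROX_NONE)
for k in cs:
    if cv2.contourArea(k)>300: print(cv2.boundingRect(k),cv2.contourArea(k))
m=cv2.inRange(hsv,(62,38,170),(92,255,255)); cv2.imwrite("pics/f_m.png",m)
E
```

```text
now [0.5032 0.2456 0.1984] yaw 150.82 tilt(deg) [0.7  0.24] t 3.38 F [0.19 0.67 0.7 ] T [ 0.011  0.025 -0.048] w 85.3 q [ 0.41  0.06  1.9  -0.    1.17 -0.65]
0.010 0.009 0.014 3.2 -3.0 8.3 85
[250.87825733 149.56404798]
(220, 111, 61, 65) 3075.5
```

View pics/f_w.png

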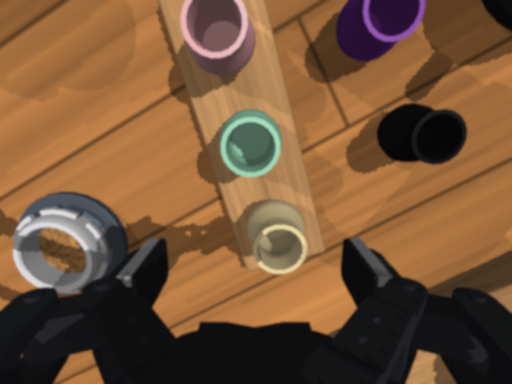

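View pics/f_m.png

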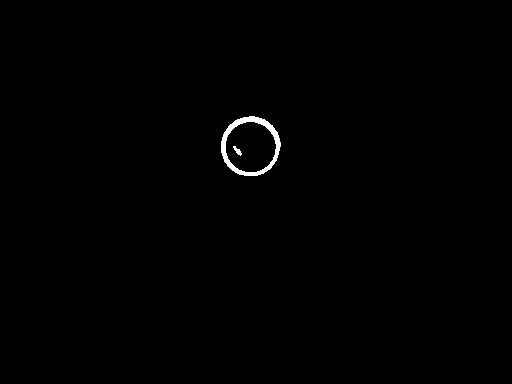

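The wrist view shows the mint lip as a clean ring at (251,146). Pink at (217,27) and cream at (279,245) are its row neighbours, and black and purple are off the board.

```bash
python3 - <<'E'
from h import *
f=np.load("w2.npz"); c={k:f[k] for k in f}
hsv=cv2.cvtColor(c["bgr"],cv2.COLOR_BGR2HSV)
m=cv2.inRange(hsv,(62,38,170),(92,255,255)); cs,_=cv2.findContours(m,cv2.RETR_EXTERNAL,cv2.CHAIN_APPROX_NONE)
k=max(cs,key=cv2.contourArea); el=cv2.fitEllipse(k); print(el, onz(c,*el[0],.102))
print("diam est",el[1][0]/291*(c["e"][2]-.102))
P=onz(c,*el[0],.102); g=(P[:2]+np.array([.4687,.262]))/2; print(g)
plan([(g[0],g[1],0.15,150),(g[0],g[1],0.069,150)],step=30)
E
```

```text
((250.1194305419922, 145.83279418945312), (58.4077262878418, 59.554927825927734), 29.935556411743164) [0.46576815 0.26294318 0.102     ]
diam est 0.047841446900270174
[0.46723408 0.26247159]
now [0.5033 0.2453 0.1985] yaw 150.78 tilt(deg) [0.71 0.26] t 3.43 F [0.1  0.68 0.19] T [-0.017 -0.019 -0.005] w 85.1 q [ 0.41  0.06  1.9  -0.    1.17 -0.65]
0.003 0.003 0.005 13.4 -1.0 16.0 85; 0.003 0.003 0.005 13.4 -1.0 16.1 85; 0.003 0.003 0.005 13.3 -1.0 16.1 85; 0.000 0.000 0.000 0.0 -0.0 27.0 85; 0.000 0.000 0.000 0.0 -0.0 27.0 85; 0.000 0.000 0.000 0.0 -0.0 27.0 85
```

Request:
servo_tool(
  targets="0.003 0.003 0 13 -1 10 85; 0.003 0.003 0 13 -1 14 85; 0.003 0.003 0 11 -1 16 85; 0 0 0 1 0 20 85; 0 0 0 0 0 20 85; 0 0 0 0 0 0 85",
)

```text
time: 3.93
tool_pos: [0.464, 0.2576, 0.1143]
tcp_rot: [0.811, 3.035, 0.001]
wrist_force: [-2.4, -0.7, -0.8]
width: 0.994
```

```bash
python3 - <<'E'
from h import *
plan([(.4672,.2625,0.069,150)],step=30)
E
```

```text
now [0.464  0.2576 0.1143] yaw 150.08 tilt(deg) [0.02 0.05] t 3.93 F [-2.36 -0.67 -0.8 ] T [-0.033  0.009 -0.015] w 84.9 q [ 0.46  0.1   2.03  0.    1.02 -0.59]
0.000 -0.000 0.001 -0.2 2.9 22.7 85; 0.000 -0.000 0.001 -0.2 2.9 22.7 85
```

Request:
servo_tool(
  targets="0 0 0 0 3 15 85; 0 0 0 0 3 15 85; 0 0 0 0 0 14 85; 0 0 0 0 0 0 85",
)

```text
time: 4.27
tool_pos: [0.4622, 0.2606, 0.0674]
tcp_rot: [-0.816, -3.03, 0.004]
wrist_force: [-0.5, -0.3, 0.2]
width: 0.997
```

```bash
python3 - <<'E'
from h import *
plan([(.4672,.2625,0.069,150)],step=30)
E
```

```text
now [0.4622 0.2606 0.0674] yaw 149.86 tilt(deg) [-0.26 -0.08] t 4.27 F [-0.54 -0.32  0.18] T [-0.055  0.021 -0.01 ] w 85.1 q [ 0.47  0.16  2.06  0.    0.93 -0.58]
-0.003 -0.003 -0.003 -3.4 4.1 -1.6 85
```

Request:
servo_tool(
  targets="0 0 0 -3 4 -2 85; 0 0 0 0 0 0 85",
)

```text
time: 4.43
tool_pos: [0.4658, 0.262, 0.0697]
tcp_rot: [-0.817, -3.028, 0.006]
wrist_force: [-0.3, 0.6, 0.9]
width: 0.993
```

```bash
python3 - <<'E'
from h import *
plan([(.4672,.2625,0.069,150)],step=30)
E
```

```text
now [0.4658 0.262  0.0697] yaw 149.8 tilt(deg) [-0.36 -0.13] t 4.43 F [-0.3   0.63  0.92] T [-0.003 -0.022  0.04 ] w 84.8 q [ 0.47  0.16  2.05  0.    0.94 -0.58]
-0.005 -0.004 -0.004 -1.0 1.1 0.7 85
```

Request:
servo_tool(
  targets="0 0 0 -0.5 1 0 60; 0 0 0 0 0 0 52; 0 0 0 0 0 0 42; 0 0 0 0 0 0 42; 0 0 0 0 0 0 42",
  newtons=30,
)

```text
time: 4.85
tool_pos: [0.4694, 0.2637, 0.074]
tcp_rot: [-0.82, -3.032, -0.001]
wrist_force: [0.6, 0.2, -2.8]
width: 0.55
```

```bash
python3 - <<'E'
from h import *
plan([(.4672,.2625,0.069,150)],step=30)
E
```

```text
now [0.4694 0.2637 0.074 ] yaw 149.74 tilt(deg) [-0.03  0.03] t 4.85 F [ 0.65  0.23 -2.84] T [ 0.056 -0.034  0.041] w 47.0 q [ 0.47  0.16  2.04  0.    0.94 -0.58]
0.000 -0.001 -0.005 1.3 -2.1 5.0 85
```

Request:
servo_tool(
  targets="0 0 0 0 0 -10 42; 0 0 0 0 0 -20 42; 0 0 0 0 0 -25 42; 0 0 0 0 0 -25 42; 0 0 0 0 0 -20 42; 0 0 0 0 0 0 42",
  newtons=30,
)

```text
time: 5.35
tool_pos: [0.4661, 0.262, 0.177]
tcp_rot: [-0.819, -3.025, 0.009]
wrist_force: [1.1, 1.1, -2.4]
width: 0.544
```

```bash
python3 - <<'E'
from h import *
plan([(.4722,.0085,0.155,150)],step=30,grip=42)
E
```

```text
now [0.4661 0.262  0.177 ] yaw 149.72 tilt(deg) [-0.49 -0.19] t 5.35 F [ 1.06  1.08 -2.36] T [ 0.045 -0.039 -0.047] w 46.4 q [ 0.46  0.05  1.96  0.    1.15 -0.58]
-0.001 -0.001 -0.001 -14.8 -24.0 2.5 42; -0.001 -0.001 -0.001 -14.8 -24.0 2.5 42; -0.001 -0.001 -0.001 -14.8 -24.0 2.5 42; -0.001 -0.001 -0.001 -14.8 -24.0 2.5 42; -0.001 -0.001 -0.001 -14.7 -24.0 2.5 42; -0.001 -0.001 -0.001 -14.7 -24.0 2.5 42; -0.001 -0.001 -0.001 -14.7 -24.0 2.5 42; -0.001 -0.001 -0.001 -14.7 -24.0 2.5 42
-0.001 -0.001 -0.001 -14.7 -24.0 2.5 42
```

Request:
servo_tool(
  targets="0 0 0 -8 -13 0 42; 0 0 0 -15 -24 0 42; 0 0 0 -15 -24 0 42; 0 0 0 -15 -24 0 42; 0 0 0 -15 -24 0 42; 0 0 0 -15 -24 3 42; 0 0 0 -15 -24 3 42; 0 0 0 -15 -24 3 42",
)

```text
time: 6.02
tool_pos: [0.4713, 0.0466, 0.1659]
tcp_rot: [-0.803, -3.031, 0.001]
wrist_force: [0.6, 0.4, -2.3]
width: 0.549
```

```bash
python3 - <<'E'
from h import *
plan([(.4722,.0085,0.155,150)],step=30,grip=42)
E
```

```text
now [0.4713 0.0466 0.1659] yaw 150.32 tilt(deg) [-0.37  0.06] t 6.02 F [ 0.61  0.38 -2.28] T [-0.027 -0.023 -0.013] w 46.9 q [ 0.04 -0.07  2.09  0.    1.12 -1.01]
-0.001 -0.003 0.003 -9.8 -16.3 5.4 42; -0.001 -0.003 0.003 -9.9 -16.3 5.4 42
```

Request:
servo_tool(
  targets="0 -0.003 0 -8 -13 4 42; 0 -0.003 0 -5 -8 4 42; 0 0 0 0 0 0 42; 0 0 0 0 0 0 42",
)

```text
time: 6.35
tool_pos: [0.4688, 0.0158, 0.1534]
tcp_rot: [-0.814, -3.028, 0.008]
wrist_force: [0.3, 0.3, -2.3]
width: 0.543
```

```bash
python3 - <<'E'
from h import *
plan([(.4722,.0085,0.155,150)],step=30,grip=42)
c=cam("side"); cv2.imwrite("pics/g_s.png",cv2.resize(c["bgr"][100:300,150:400],None,fx=3,fy=3,interpolation=cv2.INTER_CUBIC))
E
```

```text
now [0.4688 0.0158 0.1534] yaw 149.92 tilt(deg) [-0.4 -0.2] t 6.35 F [ 0.28  0.27 -2.34] T [ 0.068  0.009 -0.032] w 46.4 q [-0.02 -0.06  2.11 -0.    1.1  -1.06]
-0.007 -0.004 -0.001 -6.6 -4.6 -1.6 42
```

View pics/g_s.png

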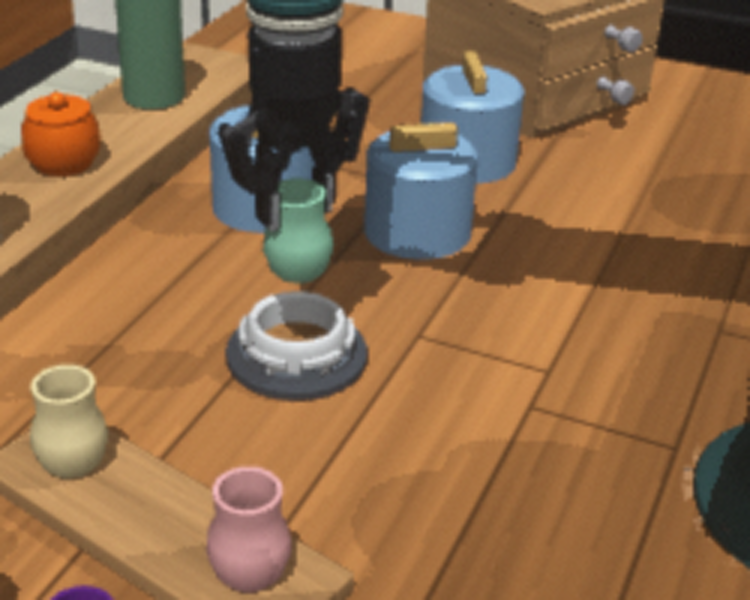

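Request:
servo_tool(
  targets="-0.003 -0.003 0 -6 -4 5 42; 0 0 0 -1 -1 15 42; 0 0 0 0 0 15 42; 0 0 0 0 0 0 42",
)

```text
time: 6.73
tool_pos: [0.4747, 0.0109, 0.1181]
tcp_rot: [0.805, 3.034, -0.001]
wrist_force: [-1.0, -0.2, -2.4]
width: 0.548
```

```bash
python3 - <<'E'
from h import *
plan([(.4722,.0085,0.070,150)],step=30,grip=42)
E
```

```text
now [0.4747 0.0109 0.1181] yaw 150.3 tilt(deg) [ 0.11 -0.08] t 6.73 F [-0.99 -0.17 -2.45] T [-0.043  0.056  0.007] w 46.8 q [-0.03 -0.02  2.14 -0.    1.02 -1.08]
-0.000 0.001 0.003 0.6 -1.6 24.1 42; -0.000 0.001 0.003 0.5 -1.6 24.1 42
```

Request:
servo_tool(
  targets="0 0 0 1 -2 10 42; 0 0 0 0 -1 13 42; 0 0 0 0 0 13 42; 0 0 0 0 0 0 42; 0 0 0 0 0 0 42",
)

```text
time: 7.15
tool_pos: [0.4741, 0.0108, 0.0814]
tcp_rot: [0.796, 3.034, 0.0]
wrist_force: [0.7, -0.1, -2.5]
width: 0.544
```

```bash
python3 - <<'E'
from h import *
plan([(.4722,.0085,0.070,150)],step=30,grip=42)
E
```

```text
now [0.4741 0.0108 0.0814] yaw 150.61 tilt(deg) [ 0.27 -0.06] t 7.15 F [ 0.69 -0.14 -2.48] T [-0.035 -0.071  0.05 ] w 46.4 q [-0.03  0.03  2.17 -0.    0.94 -1.09]
0.001 0.005 0.011 0.6 -3.0 11.3 42
```

Request:
servo_tool(
  targets="0 0 0 0.5 -3 5 42; 0 0 0 0 0 4 42; 0 0 0 0 0 0 42; 0 0 0 0 0 0 42",
)

```text
time: 7.48
tool_pos: [0.4737, 0.0086, 0.0737]
tcp_rot: [0.793, 3.031, 0.001]
wrist_force: [-0.5, -0.0, -2.7]
width: 0.549
```

```bash
python3 - <<'E'
from h import *
plan([(.4722,.0085,0.068,150)],step=30,grip=42)
E
```

```text
now [0.4737 0.0086 0.0737] yaw 150.68 tilt(deg) [ 0.47 -0.07] t 7.48 F [-0.46 -0.05 -2.71] T [0.039 0.02  0.007] w 46.9 q [-0.03  0.04  2.18 -0.    0.92 -1.09]
0.003 0.008 0.012 1.3 -0.8 5.6 42
```

Request:
servo_tool(
  targets="0 0 0 0.5 -0.5 3 42; 0 0 0 0 0 2 42; 0 0 0 0 0 1 42; 0 0 0 0 0 0 42",
)

```text
time: 7.82
tool_pos: [0.4741, 0.0082, 0.0684]
tcp_rot: [0.793, 3.029, 0.002]
wrist_force: [-1.3, -0.1, -1.6]
width: 0.547
```

```bash
python3 - <<'E'
from h import *
plan([(.4722,.0085,0.068,150)],step=30,grip=42)
E
```

```text
now [0.4741 0.0082 0.0684] yaw 150.66 tilt(deg) [ 0.62 -0.07] t 7.82 F [-1.33 -0.06 -1.64] T [ 0.019  0.016 -0.037] w 46.8 q [-0.03  0.04  2.18 -0.    0.9  -1.09]
0.004 0.010 0.011 1.8 -0.7 0.4 42
```

Request:
servo_tool(
  targets="0 0 0 0 0 1 42; 0 0 0 0 0 0.5 42; 0 0 0 0 0 0 42",
)

```text
time: 8.07
tool_pos: [0.4748, 0.0081, 0.0675]
tcp_rot: [0.793, 3.028, 0.002]
wrist_force: [0.1, -0.5, -1.6]
width: 0.543
```

```bash
python3 - <<'E'
from h import *
plan([(.4722,.0085,0.068,150)],step=30,grip=42)
E
```

```text
now [0.4748 0.0081 0.0675] yaw 150.66 tilt(deg) [ 0.68 -0.09] t 8.07 F [ 0.08 -0.55 -1.55] T [-0.01  -0.003 -0.02 ] w 46.4 q [-0.03  0.05  2.18 -0.    0.9  -1.09]
0.005 0.011 0.012 2.5 -0.9 -0.6 42
```

Request:
servo_tool(
  targets="-0.004 -0.008 0 1 0 1.5 42; 0 0 0 0 0 0.5 42; 0 0 0 0 0 0 42",
)

```text
time: 8.32
tool_pos: [0.4757, 0.0078, 0.0676]
tcp_rot: [0.788, 3.015, 0.004]
wrist_force: [0.2, -0.3, -2.7]
width: 0.547
```

```bash
python3 - <<'E'
from h import *
plan([(.4722,.0085,0.068,150)],step=30,grip=42)
E
```

```text
now [0.4757 0.0078 0.0676] yaw 150.69 tilt(deg) [ 1.42 -0.2 ] t 8.32 F [ 0.24 -0.31 -2.67] T [-0.043  0.021 -0.063] w 46.7 q [-0.03  0.04  2.19 -0.    0.89 -1.09]
0.009 0.023 0.012 3.4 -1.1 -0.5 42
```

Request:
servo_tool(
  targets="0.005 0.012 0 1.5 -0.5 0.5 42; 0.004 0.008 0 1 0 0.5 42; 0 0 0 0 0 0 42",
)

```text
time: 8.57
tool_pos: [0.4749, 0.0085, 0.0674]
tcp_rot: [0.793, 3.034, -0.0]
wrist_force: [0.2, -0.1, -2.1]
width: 0.548
```

```bash
python3 - <<'E'
from h import *
plan([(.4722,.0085,0.068,150)],step=30,grip=42)
E
```

```text
now [0.4749 0.0085 0.0674] yaw 150.7 tilt(deg) [ 0.31 -0.1 ] t 8.57 F [ 0.18 -0.06 -2.12] T [-0.024  0.005 -0.038] w 46.8 q [-0.03  0.05  2.18 -0.    0.91 -1.09]
0.001 0.006 0.012 2.3 -1.3 -0.6 42
```

Request:
servo_tool(
  targets="0 0.003 0 2 -1 2 42; 0 0 0 1 0 1.5 42; 0 0 0 0 0 0 42",
)

```text
time: 8.82
tool_pos: [0.4755, 0.0082, 0.0676]
tcp_rot: [0.791, 3.032, 0.0]
wrist_force: [0.1, -0.6, -2.7]
width: 0.547
```

```bash
python3 - <<'E'
from h import *
plan([(.4722,.0085,0.068,150)],step=30,grip=42)
c=cam("side"); cv2.imwrite("pics/h_s.png",cv2.resize(c["bgr"][140:270,190:320],None,fx=4.5,fy=4.5,interpolation=cv2.INTER_CUBIC))
E
```

```text
now [0.4755 0.0082 0.0676] yaw 150.75 tilt(deg) [ 0.46 -0.11] t 8.82 F [ 0.06 -0.62 -2.73] T [ 0.011  0.029 -0.011] w 46.7 q [-0.03  0.05  2.18 -0.    0.9  -1.09]
0.002 0.008 0.013 3.0 -1.4 -0.4 42
```

View pics/h_s.png

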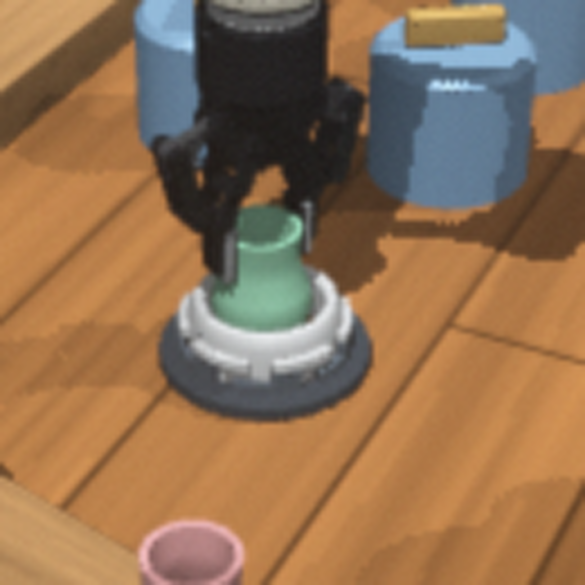

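Request:
servo_tool(
  targets="0 0.004 0 2 -1 4 42; 0 0 0 0 0 0 42; 0 0 0 0 0 0 42",
)

```text
time: 9.12
tool_pos: [0.477, 0.0071, 0.0679]
tcp_rot: [0.789, 3.03, 0.001]
wrist_force: [-0.8, 0.3, -2.1]
width: 0.546
```

```bash
python3 - <<'E'
from h import *
plan([(.4722,.0085,0.068,150)],step=30,grip=42)
E
```

```text
now [0.477  0.0071 0.0679] yaw 150.81 tilt(deg) [ 0.62 -0.13] t 9.12 F [-0.77  0.34 -2.12] T [-0.001 -0.024  0.052] w 46.7 q [-0.04  0.05  2.18 -0.    0.9  -1.1 ]
0.003 0.010 0.014 4.9 -1.1 -0.2 42
```

Request:
servo_tool(
  targets="0.002 0.008 0.01 4 -1 0 42",
)

```text
time: 9.2
tool_pos: [0.4729, 0.0082, 0.0675]
tcp_rot: [0.807, 3.034, 0.001]
wrist_force: [-0.8, 0.3, -2.9]
width: 0.547
```

Request:
servo_tool(
  targets="0 0 0 0 0 0 42",
)

```text
time: 9.28
tool_pos: [0.4716, 0.0085, 0.0668]
tcp_rot: [-0.809, -3.035, -0.001]
wrist_force: [-1.7, -1.9, 5.0]
width: 0.547
```

```bash
python3 - <<'E'
from h import *
plan([(.4722,.0085,0.068,150)],step=30,grip=42)
E
```

```text
now [0.4716 0.0085 0.0668] yaw 150.16 tilt(deg) [-0.01  0.04] t 9.28 F [-1.71 -1.93  5.03] T [-0.169  0.373  0.049] w 46.8 q [-0.04  0.05  2.18  0.    0.91 -1.09]
0.001 -0.000 0.003 -0.5 0.3 -1.2 42
```

Request:
servo_tool(
  targets="0 0 0 0 0 0 52; 0 0 0 0 0 0 70; 0 0 0 0 0 0 85; 0 0 0 0 0 -5 85",
)

```text
time: 9.62
tool_pos: [0.4691, 0.009, 0.0695]
tcp_rot: [-0.807, -3.03, 0.0]
wrist_force: [-0.1, 0.1, 0.3]
width: 0.987
```

```bash
python3 - <<'E'
from h import *
plan([(.4722,.0085,0.17,150)],step=30,grip=85)
E
```

```text
now [0.4691 0.009  0.0695] yaw 150.17 tilt(deg) [-0.3   0.08] t 9.62 F [-0.05  0.1   0.29] T [0.029 0.009 0.014] w 84.3 q [-0.03  0.04  2.18  0.    0.92 -1.09]
-0.000 -0.001 0.001 -0.6 0.2 -25.1 85; -0.000 -0.001 0.001 -0.6 0.2 -25.1 85; -0.000 -0.001 0.001 -0.7 0.3 -25.1 85; -0.000 -0.001 0.001 -0.7 0.3 -25.1 85
```

Request:
servo_tool(
  targets="0 0 0 -0.5 0 -12 85; 0 0 0 -0.5 0 -25 85; 0 0 0 -0.5 0 -30 85; 0 0 0 0 0 -30 85; 0 0 0 0 0 -30 85; 0 0 0.11 0 5 -10 85; 0 0 0.12 5 15 -5 85; 0 0 0.12 8 20 0 85",
)

```text
time: 10.28
tool_pos: [0.4846, 0.0462, 0.2198]
tcp_rot: [-1.341, -2.833, 0.004]
wrist_force: [0.4, -0.2, -0.1]
width: 0.996
```

```bash
python3 - <<'E'
from h import *
a=33.5; cx,cy=.456,-.256
x=cx-.03*np.cos(np.radians(a)); y=cy-.03*np.sin(np.radians(a))
plan([(x,y,0.22,a)],step=38,grip=85,tstep=.122)
E
```

```text
now [0.4846 0.0462 0.2198] yaw 129.33 tilt(deg) [-0.46  0.04] t 10.28 F [ 0.44 -0.18 -0.09] T [-0.062 -0.024 -0.033] w 85.1 q [ 0.04 -0.08  2.    0.    1.23 -0.64]
-0.001 0.000 0.119 -15.2 -17.4 -0.0 85; -0.001 0.000 0.119 -17.1 -15.5 -0.0 85; -0.001 0.000 0.119 -18.9 -13.3 -0.0 85; -0.001 0.000 0.119 -20.3 -11.0 -0.0 85; -0.001 0.000 0.119 -21.5 -8.5 -0.0 85; -0.001 0.000 0.119 -22.3 -5.8 -0.0 85; -0.001 0.000 0.119 -22.9 -3.1 -0.0 85; -0.001 0.000 0.119 -23.1 -0.4 -0.1 85
-0.001 0.000 0.119 -23.0 2.4 -0.1 85; -0.001 0.000 0.119 -22.5 5.1 -0.0 85; -0.001 0.000 0.119 -21.8 7.7 -0.0 85; -0.001 0.000 0.119 -20.7 10.3 -0.0 85; -0.001 0.000 0.119 -19.3 12.7 -0.0 85; -0.001 0.000 0.119 -17.7 14.9 -0.0 85
```

Request:
servo_tool(
  targets="0 0 0.12 -15 -17 0 85; 0 0 0.12 -17 -16 0 85; 0 0 0.12 -19 -13 0 85; 0 0 0.12 -20 -11 0 85; 0 0 0.12 -22 -9 0 85; 0 0 0.12 -22 -6 0 85; 0 0 0.12 -23 -3 0 85; 0 0 0.12 -23 0 0 85",
)

```text
time: 10.95
tool_pos: [0.4545, -0.1324, 0.2253]
tcp_rot: [-2.529, -1.861, -0.007]
wrist_force: [0.6, -0.8, 0.1]
width: 0.998
```

```bash
python3 - <<'E'
from h import *
a=33.5; cx,cy=.456,-.256
x=cx-.03*np.cos(np.radians(a)); y=cy-.03*np.sin(np.radians(a))
plan([(x,y,0.22,a)],step=38,grip=85,tstep=.122)
E
```

```text
now [ 0.4545 -0.1324  0.2253] yaw 72.71 tilt(deg) [0.15 0.23] t 10.95 F [ 0.62 -0.77  0.06] T [0.03  0.005 0.047] w 85.2 q [-0.34 -0.12  2.03  0.    1.24 -0.04]
-0.000 -0.001 0.114 -23.5 3.2 0.8 85; -0.000 -0.001 0.114 -23.0 5.8 0.8 85; -0.000 -0.001 0.114 -22.1 8.4 0.8 85; -0.000 -0.001 0.114 -21.0 10.9 0.8 85; -0.000 -0.001 0.114 -19.7 13.2 0.9 85; -0.000 -0.001 0.114 -18.0 15.4 0.9 85
```

Request:
servo_tool(
  targets="0 0 0.11 -23 3 1 85; 0 0 0.11 -23 6 1 85; 0 0 0.11 -22 8 1 85; 0 0 0.11 -21 11 1 85; 0 0 0.11 -18 12 1 85; 0 0 0.08 -8 6 1 85; 0 0 0 0 0 0 85; 0 0 0 0 0 0 85",
)

```text
time: 11.62
tool_pos: [0.4295, -0.2663, 0.2215]
tcp_rot: [3.002, 0.926, 0.009]
wrist_force: [-1.0, 0.2, 0.8]
width: 0.998
```

```bash
python3 - <<'E'
from h import *
a=33.5; cx,cy=.456,-.256
x=cx-.03*np.cos(np.radians(a)); y=cy-.03*np.sin(np.radians(a))
plan([(x,y,0.22,a)],step=38,grip=85,tstep=.122)
c=cam("wrist"); np.savez("w3.npz",R=c["R"],e=c["e"],mtx=c["mtx"],bgr=c["bgr"])
cv2.imwrite("pics/i_w.png",c["bgr"]); print(proj(c,(cx,cy,.126)))
t=cam("top"); s=cam("side")
cv2.imwrite("pics/i_t.png",np.vstack([cv2.resize(t["bgr"][170:250,190:300],None,fx=4,fy=4),cv2.resize(s["bgr"][175:245,195:305],None,fx=4,fy=4)])[:600])
E
```

```text
now [ 0.4295 -0.2663  0.2215] yaw 34.31 tilt(deg) [0.32 0.08] t 11.62 F [-0.95  0.24  0.81] T [0.039 0.032 0.009] w 85.2 q [-0.61 -0.06  1.97  0.    1.22  0.36]
0.002 -0.005 0.014 -2.3 6.0 1.5 85
[261.53906508 163.25407259]
```

View pics/i_w.png

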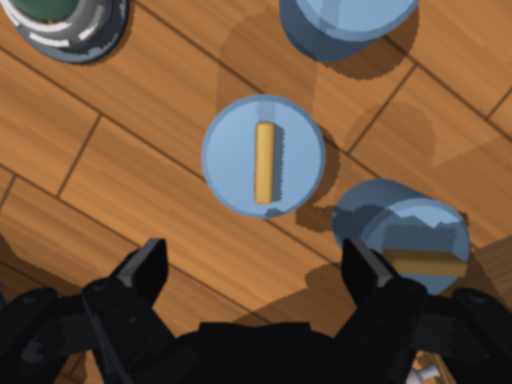

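View pics/i_t.png

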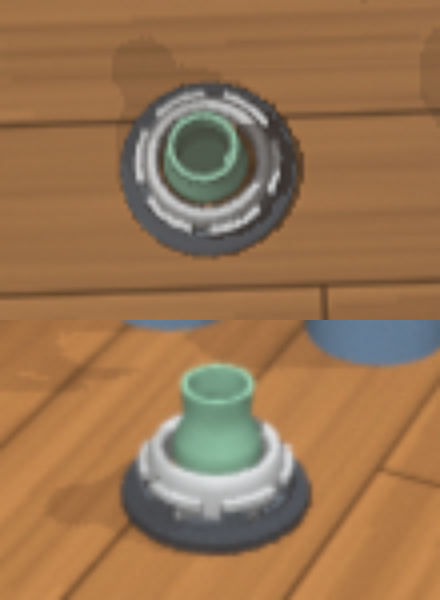

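The gourd stands upright in the cup, seen in both the top and side views. In the wrist view the chosen shell's roof is at (264,155) with its bamboo bar from (266,122) to (263,204), almost along tool x. Next I'll measure the handle.

```bash
cat > hd.py <<'E'
from h import *
def handle(c,guess):
    hsv=cv2.cvtColor(c["bgr"],cv2.COLOR_BGR2HSV)
    u,v=proj(c,(*guess,.126)); roi=np.zeros(hsv.shape[:2],np.uint8); cv2.circle(roi,(int(u),int(v)),50,255,-1)
    m=cv2.inRange(hsv,(14,90,130),(28,255,255))&roi
    cs,_=cv2.findContours(m,cv2.RETR_EXTERNAL,cv2.CHAIN_APPROX_NONE); k=max(cs,key=cv2.contourArea)
    r=cv2.minAreaRect(k); b=cv2.boxPoints(r); W=np.array([onz(c,*q,.126) for q in b])
    d=[W[(i+1)%4]-W[i] for i in range(2)]; L=[np.linalg.norm(x) for x in d]; i=int(np.argmax(L))
    print("handle rect",r,"sizes",np.round(L,4),"ang",np.degrees(np.arctan2(d[i][1],d[i][0])).round(2),"ctr",W.mean(0).round(4))
    m=cv2.inRange(hsv,(98,60,140),(118,255,255)); rr=np.zeros_like(m); cv2.circle(rr,(int(u),int(v)),75,255,-1); m&=rr
    cs,_=cv2.findContours(m,cv2.RETR_EXTERNAL,cv2.CHAIN_APPROX_NONE); k=max(cs,key=cv2.contourArea)
    el=cv2.fitEllipse(cv2.convexHull(k)); print("roof",np.round(el[0],1),np.round(el[1],1),onz(c,*el[0],.100).round(4))
E
python3 - <<'E'
from hd import *
f=np.load("w3.npz"); c={k:f[k] for k in f}
handle(c,(.456,-.256))
E
```

```text
handle rect ((263.82623291015625, 162.4727020263672), (17.158151626586914, 81.07109832763672), 1.3322198390960693) sizes [0.0673 0.0136] ang 33.01 ctr [ 0.4566 -0.2579  0.126 ]
roof [261.5 155.9] [118.8 121.8] [ 0.4585 -0.2551  0.1   ]
```

```bash
python3 - <<'E'
from h import *
plan([(.457,-.2565,0.15,33.2)],step=25,grip=50)
E
```

```text
now [ 0.4298 -0.2653  0.2215] yaw 34.4 tilt(deg) [0.33 0.08] t 11.77 F [-0.18 -0.89  1.07] T [ 0.019 -0.005  0.018] w 85.1 q [-0.61 -0.06  1.97  0.    1.22  0.36]
0.000 -0.001 0.005 6.8 2.0 17.9 50; 0.000 -0.001 0.005 6.8 2.0 17.9 50; 0.000 -0.001 0.005 6.8 1.9 17.9 50; 0.000 -0.001 0.005 6.9 1.9 17.9 50
```

Request:
servo_tool(
  targets="0 -0.002 0.006 7 2 12 60; 0 -0.002 0.006 7 2 16 50; 0 0 0.006 7 2 16 45; 0 0 0.004 5 1 14 45; 0 0 0 0 0 4 45; 0 0 0 0 0 0 45",
)

```text
time: 12.27
tool_pos: [0.4602, -0.2507, 0.1559]
tcp_rot: [3.004, 0.909, 0.008]
wrist_force: [0.2, 0.5, 0.9]
width: 0.528
```

```bash
python3 - <<'E'
from h import *
plan([(.457,-.2565,0.104,33.2)],step=15,grip=45)
E
```

```text
now [ 0.4602 -0.2507  0.1559] yaw 33.67 tilt(deg) [ 0.32 -0.08] t 12.27 F [0.2  0.48 0.92] T [-0.013 -0.021  0.018] w 45.1 q [-0.55  0.04  2.01  0.    1.09  0.43]
0.001 -0.001 0.002 -1.5 0.7 13.0 45; 0.001 -0.001 0.002 -1.5 0.7 13.0 45; 0.001 -0.001 0.002 -1.5 0.7 13.0 45; 0.001 -0.001 0.002 -1.5 0.8 13.0 45
```

Request:
servo_tool(
  targets="0 -0.002 0.003 -3 1.5 12 45; 0 0 0 -2 1 12 45; 0 0 0 -1 0.5 12 40; 0 0 0 0 0 5 40; 0 0 0 0 0 0 40",
)

```text
time: 12.68
tool_pos: [0.4573, -0.2563, 0.1119]
tcp_rot: [3.002, 0.908, 0.006]
wrist_force: [0.1, 0.8, 0.7]
width: 0.467
```

```bash
python3 - <<'E'
from h import *
plan([(.457,-.2565,0.104,33.2)],step=15,grip=45)
E
```

```text
now [ 0.4573 -0.2563  0.1119] yaw 33.67 tilt(deg) [ 0.28 -0.21] t 12.68 F [0.1  0.82 0.74] T [ 0.027 -0.009 -0.001] w 39.9 q [-0.56  0.08  2.05 -0.    1.    0.43]
0.006 -0.002 0.008 -0.3 -0.0 7.9 45
```

Request:
servo_tool(
  targets="0.003 -0.002 0.006 0 0 6 36; 0 0 0 0 0 2 28; 0 0 0 0 0 0 20; 0 0 0 0 0 0 10",
  newtons=30,
)

```text
time: 13.02
tool_pos: [0.4574, -0.2573, 0.1037]
tcp_rot: [3.007, 0.897, 0.002]
wrist_force: [0.4, 0.4, -1.4]
width: 0.18
```

```bash
python3 - <<'E'
from h import *
plan([(.457,-.2565,0.104,33.2)],step=15,grip=10)
E
```

```text
now [ 0.4574 -0.2573  0.1037] yaw 33.23 tilt(deg) [ 0.13 -0.17] t 13.02 F [ 0.43  0.37 -1.44] T [-0.021 -0.004  0.024] w 15.4 q [-0.56  0.1   2.05 -0.    0.99  0.43]
0.004 -0.000 0.001 0.1 -0.9 -0.3 10
```

```bash
python3 - <<'E'
from h import *
t=cam("top"); s=cam("side")
for nm,c,roi in (("top",t,(212,180,272,242)),("side",s,(215,175,285,240))):
    hsv=cv2.cvtColor(c["bgr"],cv2.COLOR_BGR2HSV); R0=np.zeros(hsv.shape[:2],np.uint8); R0[roi[1]:roi[3],roi[0]:roi[2]]=255
    m=cv2.inRange(hsv,(0,0,0),(180,70,255))&R0
    m2=cv2.inRange(hsv,(60,38,60),(95,255,255))&R0
    cs,_=cv2.findContours(m|m2,cv2.RETR_EXTERNAL,cv2.CHAIN_APPROX_NONE); k=max(cs,key=cv2.contourArea)
    H=cv2.convexHull(k)
    if nm=="top":
        el=cv2.fitEllipse(H); print(nm,"disc",np.round(el,2) if 0 else el, onz(c,*el[0],.012).round(4))
    print(cv2.boundingRect(k))
    big=cv2.resize(c["bgr"][roi[1]:roi[3],roi[0]:roi[2]],None,fx=9,fy=9,interpolation=cv2.INTER_NEAREST)
    # predicted outlines for check: disc edge & collar top at candidate centres
    for c0,col in (((.473,.008),(0,0,255)),((.476,.007),(255,0,0))):
        for r,z in ((.066,.012),(.0475,.046)):
            P=np.array([proj(c,(c0[0]+r*np.cos(a),c0[1]+r*np.sin(a),z)) for a in np.linspace(0,2*np.pi,80)])
            P=((P-np.array(roi[:2])+.5)*9).astype(np.int32); cv2.polylines(big,[P],True,col,1)
    cv2.imwrite(f"pics/j_{nm}.png",big)
E
```

```text
top disc ((241.6914825439453, 211.75621032714844), (42.917572021484375, 43.68816375732422), 72.1279296875) [0.4728 0.0064 0.012 ]
(220, 191, 44, 43)
(226, 186, 46, 47)
```

View pics/j_top.png

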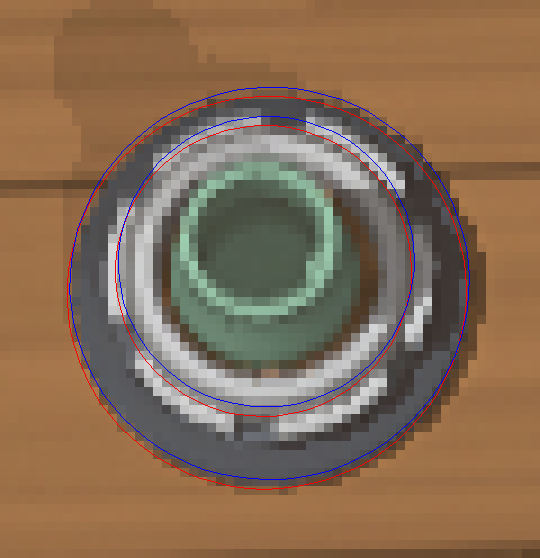

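View pics/j_side.png

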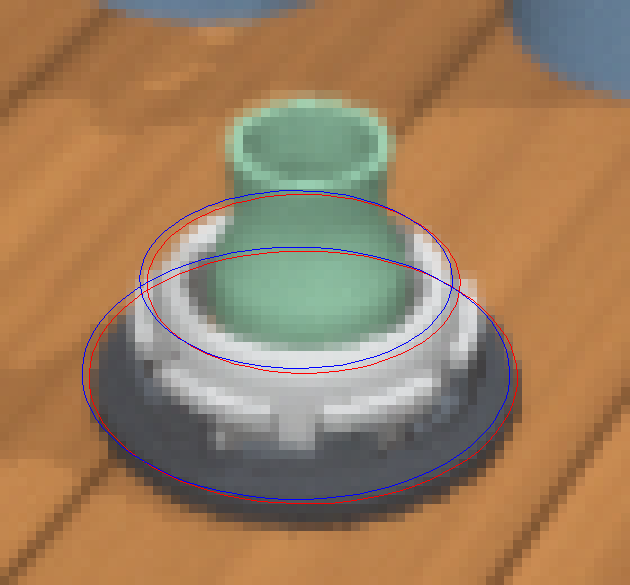

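Request:
servo_tool(
  targets="0 0 0 0 0 0 10; 0 0 0 0 0 -8 10; 0 0 0 0 0 -18 10; 0 0 0 0 0 -28 10; 0 0 0 0 0 -30 10; 0 0 0 0 0 -30 10; 0 0 0 0 0 -20 10; 0 0 0 0 0 0 10",
  newtons=45,
)

```text
time: 13.78
tool_pos: [0.4535, -0.2541, 0.2421]
tcp_rot: [-3.006, -0.898, 0.008]
wrist_force: [1.1, -0.6, -2.6]
width: 0.176
```

```bash
python3 - <<'E'
from h import *
plan([(.4725,.008,0.235,53.5)],step=25,grip=10)
E
```

```text
now [ 0.4535 -0.2541  0.2421] yaw 33.26 tilt(deg) [-0.38  0.18] t 13.78 F [ 1.07 -0.57 -2.61] T [-0.034 -0.02  -0.014] w 15.0 q [-0.56 -0.03  1.91 -0.    1.27  0.43]
-0.001 0.000 -0.032 14.5 -19.0 0.7 10; -0.001 0.000 -0.032 15.1 -18.5 0.7 10; -0.001 0.000 -0.032 15.7 -18.0 0.7 10; -0.001 0.000 -0.032 16.3 -17.5 0.7 10; -0.001 0.000 -0.032 16.8 -17.0 0.7 10; -0.001 0.000 -0.032 17.4 -16.4 0.7 10; -0.001 0.000 -0.032 17.9 -15.8 0.7 10; -0.001 0.000 -0.032 18.4 -15.3 0.7 10
-0.001 0.000 -0.032 18.9 -14.7 0.7 10; -0.001 0.000 -0.032 19.3 -14.1 0.7 10; -0.001 0.000 -0.032 19.8 -13.4 0.7 10
```

Request:
servo_tool(
  targets="0 0 -0.032 8 -10 0 10; 0 0 -0.032 15 -19 0 10; 0 0 -0.032 16 -18 0 10; 0 0 -0.032 16 -18 0 10; 0 0 -0.032 17 -17 0 10; 0 0 -0.032 17 -16 0 10; 0 0 -0.032 18 -16 0 10; 0 0 -0.032 18 -15 0 10",
)

```text
time: 14.45
tool_pos: [0.4596, -0.066, 0.2336]
tcp_rot: [-2.852, -1.288, 0.02]
wrist_force: [-0.1, -0.4, -2.4]
width: 0.179
```

```bash
python3 - <<'E'
from h import *
plan([(.4725,.008,0.24,53.5)],step=25,grip=10)
E
```

```text
now [ 0.4596 -0.066   0.2336] yaw 48.6 tilt(deg) [-0.95  0.36] t 14.45 F [-0.12 -0.36 -2.45] T [-0.025 -0.035  0.04 ] w 15.3 q [-0.2  -0.13  2.02  0.    1.27  0.52]
-0.004 0.001 -0.021 16.0 -9.8 -1.5 10; -0.004 0.001 -0.021 16.2 -9.5 -1.6 10; -0.004 0.001 -0.021 16.4 -9.1 -1.6 10; -0.004 0.001 -0.021 16.6 -8.8 -1.6 10
```

Request:
servo_tool(
  targets="-0.005 0.001 -0.025 16 -10 -2 10; -0.005 0.001 -0.025 16 -10 -2 10; -0.004 0.001 -0.02 16 -9 -2 10; -0.004 0.001 -0.01 9 -5 -2 10; 0 0 0 0 0 0 10; 0 0 0 0 0 0 10",
)

```text
time: 14.95
tool_pos: [0.4601, 0.0122, 0.2298]
tcp_rot: [-2.785, -1.428, 0.024]
wrist_force: [-0.1, 0.2, -1.7]
width: 0.175
```

```bash
python3 - <<'E'
from h import *
plan([(.4725,.008,0.24,53.5)],step=25,grip=10)
E
```

```text
now [0.4601 0.0122 0.2298] yaw 54.29 tilt(deg) [-1.09  0.21] t 14.95 F [-0.14  0.21 -1.69] T [-0.019  0.005 -0.035] w 15.0 q [-0.03 -0.14  2.03  0.    1.27  0.59]
-0.017 0.008 0.014 3.7 12.3 -10.4 10
```

Request:
servo_tool(
  targets="-0.017 0.008 0.01 4 12 -4 10; 0 0 0 0 0 0 10; 0 0 0 0 0 0 10",
)

```text
time: 15.2
tool_pos: [0.4714, 0.0074, 0.2311]
tcp_rot: [-2.803, -1.418, 0.005]
wrist_force: [-0.3, 0.4, -2.7]
width: 0.175
```

```bash
python3 - <<'E'
from h import *
plan([(.4725,.008,0.23,53.5)],step=25,grip=10)
t=cam("top"); s=cam("side")
cv2.imwrite("pics/k_s.png",cv2.resize(s["bgr"][90:250,180:320],None,fx=3.7,fy=3.7,interpolation=cv2.INTER_CUBIC))
cv2.imwrite("pics/k_t.png",cv2.resize(t["bgr"][140:270,180:320],None,fx=4.5,fy=4.5,interpolation=cv2.INTER_CUBIC))
E
```

```text
now [0.4714 0.0074 0.2311] yaw 53.67 tilt(deg) [-0.2  -0.05] t 15.2 F [-0.31  0.37 -2.69] T [0.005 0.003 0.009] w 14.9 q [-0.04 -0.13  2.02 -0.    1.25  0.6 ]
-0.002 0.003 0.003 1.2 0.5 1.1 10
```

View pics/k_s.png

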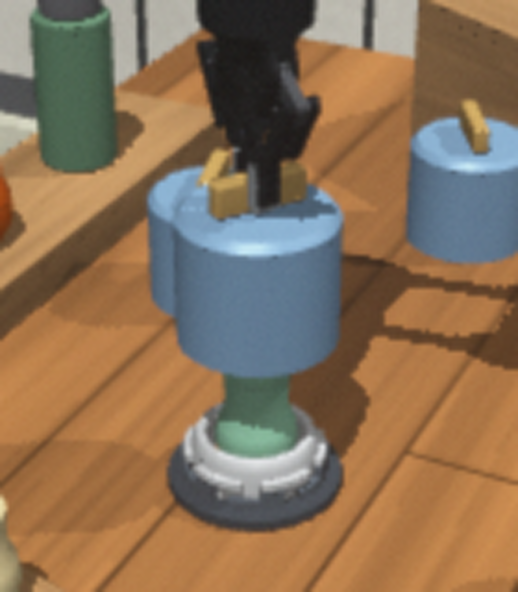

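View pics/k_t.png

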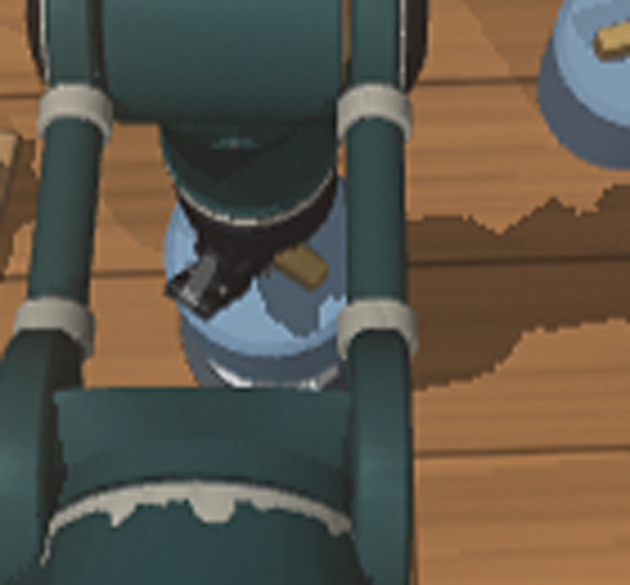

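```bash
python3 - <<'E'
from h import *
s=cam("side"); hsv=cv2.cvtColor(s["bgr"],cv2.COLOR_BGR2HSV)
b=s["bgr"]
# shell at mid-height rows
rowof=lambda p: proj(s,p)[1]
def edges_row(row,mask): 
    c=np.where(mask[row,200:300]>0)[0]+200; return c.min(),c.max()
mb=cv2.inRange(hsv,(96,60,40),(120,255,255))
for r in (165,170,175,180): print("shell",r,edges_row(r,mb))
md=cv2.inRange(hsv,(0,0,0),(180,75,110))
for r in (214,216,218,220,222): print("disc",r,edges_row(r,md))
# predictions
a=np.linspace(0,2*np.pi,720)
def silh(c0,r,z,row):
    P=np.array([proj(s,(c0[0]+r*np.cos(q),c0[1]+r*np.sin(q),z)) for q in a]); return P
x0,y0,zr=.4714,.0074,.1274
L=[];
for z in np.linspace(zr,zr+.1,40):
    P=silh((x0,y0),.058,z,0); L.append((P[:,1][P[:,0].argmin()],P[:,0].min(),P[:,0].max(),P[:,1][P[:,0].argmax()]))
L=np.array(L)
for r in (165,170,175,180): print("pred",r,np.interp(r,L[::-1,0],L[::-1,1]) ,np.interp(r,L[::-1,3],L[::-1,2]))
for c0 in ((.4714,.0074),):
    P=silh(c0,.066,.012,0); print("disc pred",P[:,0].min(),P[:,0].max(), P[P[:,0].argmin(),1],P[P[:,0].argmax(),1])
print("px per mm x",(proj(s,(.4724,.0074,.012))-proj(s,(.4714,.0074,.012))))
E
```

```text
shell 165 (np.int64(222), np.int64(270))
shell 170 (np.int64(222), np.int64(270))
shell 175 (np.int64(228), np.int64(270))
shell 180 (np.int64(229), np.int64(270))
disc 214 (np.int64(226), np.int64(271))
disc 216 (np.int64(226), np.int64(271))
disc 218 (np.int64(226), np.int64(271))
disc 220 (np.int64(226), np.int64(271))
disc 222 (np.int64(227), np.int64(270))
pred 165 226.44557375939038 271.57659350622487
pred 170 226.58734386601694 271.39585245904607
pred 175 226.72911397264346 271.2171881761106
pred 180 226.87088407926998 271.0385238931752
disc pred 225.0078811978269 272.6294060240094 216.48496031849803 216.56908274216
px per mm x [-0.32350341 -0.09424068]
```

Request:
servo_tool(
  targets="-0.002 0.003 0 2 1 10 10; 0 0 0 1 1 15 10; 0 0 0 0 0 15 10; 0 0 0 0 0 15 10; 0 0 0 0 0 0 10",
)

```text
time: 15.77
tool_pos: [0.477, 0.0071, 0.1744]
tcp_rot: [2.804, 1.412, 0.009]
wrist_force: [-0.9, 0.0, -2.9]
width: 0.177
```

```bash
python3 - <<'E'
from h import *
plan([(.474,.0078,0.155,53.5)],step=25,grip=10)
E
```

```text
now [0.477  0.0071 0.1744] yaw 53.46 tilt(deg) [0.35 0.04] t 15.77 F [-0.86  0.05 -2.95] T [0.016 0.052 0.028] w 15.1 q [-0.04 -0.08  2.08  0.    1.13  0.6 ]
0.005 -0.004 -0.001 -1.3 -2.9 19.3 10
```

Request:
servo_tool(
  targets="0.005 -0.004 0 -2 -4 8 10; 0 0 0 -1 -1 8 10; 0 0 0 0 0 0 10",
)

```text
time: 16.02
tool_pos: [0.4704, 0.0074, 0.1566]
tcp_rot: [-2.805, -1.411, 0.002]
wrist_force: [-0.5, -0.3, -2.9]
width: 0.173
```

```bash
python3 - <<'E'
from h import *
plan([(.474,.0078,0.155,53.5)],step=25,grip=10)
E
```

```text
now [0.4704 0.0074 0.1566] yaw 53.41 tilt(deg) [-0.1   0.03] t 16.02 F [-0.51 -0.33 -2.89] T [0.013 0.009 0.011] w 14.7 q [-0.04 -0.07  2.11  0.    1.1   0.6 ]
-0.002 0.001 -0.001 2.4 2.6 1.6 10
```

Request:
servo_tool(
  targets="0 0 0 2 2 0 10; 0 0 0 0 0 0 10; 0 0 0 0 0 0 10",
)

```text
time: 16.27
tool_pos: [0.4739, 0.0078, 0.1572]
tcp_rot: [-2.806, -1.411, 0.0]
wrist_force: [0.1, 1.3, -2.6]
width: 0.174
```

```bash
python3 - <<'E'
from h import *
plan([(.474,.0078,0.155,53.5)],step=25,grip=10)
s=cam("side"); cv2.imwrite("pics/l_s.png",cv2.resize(s["bgr"][130:240,200:300],None,fx=5.4,fy=5.4,interpolation=cv2.INTER_CUBIC))
hsv=cv2.cvtColor(s["bgr"],cv2.COLOR_BGR2HSV); mb=cv2.inRange(hsv,(96,60,40),(120,255,255)); md=cv2.inRange(hsv,(0,0,0),(180,75,110))
for m,rows in ((mb,(180,185,190,195,200)),(md,(214,216,218,220))):
    for r in rows:
        c=np.where(m[r,200:300]>0)[0]+200; print(r,c.min(),c.max())
a=np.linspace(0,2*np.pi,360); p=bot.read_state()["tool_pos"]
for r,z in ((.058,p[2]-.1037),(.058,p[2]-.07),(.066,.012)):
    P=np.array([proj(s,(p[0]+r*np.cos(q),p[1]+r*np.sin(q),z)) for q in a]); i,j=P[:,0].argmin(),P[:,0].argmax(); print(P[i],P[j])
E
```

```text
now [0.4739 0.0078 0.1572] yaw 53.41 tilt(deg) [-0.03  0.03] t 16.27 F [ 0.1   1.34 -2.55] T [-0.003  0.035 -0.056] w 14.9 q [-0.04 -0.06  2.1   0.    1.1   0.6 ]
-0.001 -0.000 -0.002 0.0 0.1 2.2 10
180 228 269
185 228 269
190 228 269
195 228 268
200 228 268
214 226 271
216 226 271
218 226 271
220 226 271
[226.57875911 203.79032449] [269.18846288 203.80227045]
[226.26897794 193.39735853] [269.54399334 193.41595231]
[224.05776244 216.31257962] [271.65149438 216.3173606 ]
```

View pics/l_s.png

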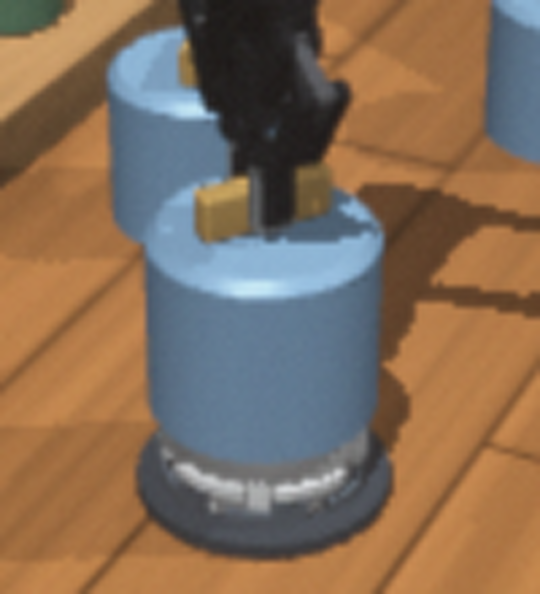

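Request:
servo_tool(
  targets="0 0 0 -1 -1.5 4 10; 0 0 0 -0.5 -0.5 4 10; 0 0 0 0 0 2 10; 0 0 0 0 0 0 10",
)

```text
time: 16.65
tool_pos: [0.4729, 0.0078, 0.1483]
tcp_rot: [2.805, 1.412, 0.005]
wrist_force: [0.1, -0.2, -2.1]
width: 0.178
```

```bash
python3 - <<'E'
from h import *
plan([(.473,.0078,0.137,53.5)],step=25,grip=10)
E
```

```text
now [0.4729 0.0078 0.1483] yaw 53.42 tilt(deg) [0.21 0.02] t 16.65 F [ 0.11 -0.2  -2.09] T [ 0.042 -0.014  0.032] w 15.2 q [-0.04 -0.06  2.11  0.    1.08  0.6 ]
0.003 -0.002 -0.001 0.0 0.1 11.3 10
```

Request:
servo_tool(
  targets="0.003 -0.002 0 -0.5 -0.5 4 10; 0 0 0 0 0 2 10; 0 0 0 0 0 0 10",
)

```text
time: 16.9
tool_pos: [0.472, 0.0077, 0.1415]
tcp_rot: [-2.806, -1.412, 0.0]
wrist_force: [0.5, -0.6, -2.1]
width: 0.178
```

```bash
python3 - <<'E'
from h import *
plan([(.473,.0078,0.137,53.5)],step=25,grip=10)
E
```

```text
now [0.472  0.0077 0.1415] yaw 53.42 tilt(deg) [-0.03  0.04] t 16.9 F [ 0.47 -0.56 -2.06] T [-0.005  0.022 -0.01 ] w 15.2 q [-0.04 -0.05  2.12  0.    1.07  0.6 ]
-0.001 -0.000 -0.001 0.7 0.8 4.5 10
```

Request:
servo_tool(
  targets="0 0 0 0 0 3 10; 0 0 0 0 0 2 10; 0 0 0 0 0 0 10",
)

```text
time: 17.15
tool_pos: [0.4719, 0.0077, 0.1358]
tcp_rot: [-2.806, -1.412, 0.001]
wrist_force: [-0.3, 0.6, -2.7]
width: 0.178
```

```bash
python3 - <<'E'
from h import *
plan([(.473,.0078,0.137,53.5)],step=25,grip=10)
E
```

```text
now [0.4719 0.0077 0.1358] yaw 53.42 tilt(deg) [-0.05  0.04] t 17.15 F [-0.34  0.6  -2.72] T [ 0.014  0.051 -0.037] w 15.2 q [-0.04 -0.04  2.13  0.    1.06  0.6 ]
-0.001 -0.000 -0.001 0.7 0.8 -1.2 10
```

Request:
servo_tool(
  targets="0 0 0 0 0 3 10; 0 0 0 0 0 2 10; 0 0 0 0 0 0 10",
)

```text
time: 17.4
tool_pos: [0.4719, 0.0077, 0.1302]
tcp_rot: [-2.806, -1.412, 0.001]
wrist_force: [0.5, 0.1, -2.3]
width: 0.17
```

```bash
python3 - <<'E'
from h import *
plan([(.473,.0078,0.122,53.5)],step=25,grip=10)
E
```

```text
now [0.4719 0.0077 0.1302] yaw 53.42 tilt(deg) [-0.05  0.04] t 17.4 F [ 0.49  0.11 -2.29] T [-0.016  0.006 -0.009] w 14.6 q [-0.04 -0.03  2.13  0.    1.05  0.6 ]
-0.001 0.000 -0.001 0.7 0.8 8.2 10
```

Request:
servo_tool(
  targets="0 0 0 0 0 3 10; 0 0 0 0 0 2 10; 0 0 0 0 0 0 10",
)

```text
time: 17.65
tool_pos: [0.4721, 0.0077, 0.1248]
tcp_rot: [-2.806, -1.412, 0.0]
wrist_force: [0.1, -0.7, -2.6]
width: 0.179
```

```bash
python3 - <<'E'
from h import *
plan([(.473,.0078,0.122,53.5)],step=25,grip=10)
E
```

```text
now [0.4721 0.0077 0.1248] yaw 53.42 tilt(deg) [-0.03  0.04] t 17.65 F [ 0.11 -0.71 -2.63] T [ 0.092 -0.033  0.012] w 15.2 q [-0.04 -0.03  2.14  0.    1.03  0.6 ]
-0.001 -0.000 -0.001 0.6 0.7 2.8 10
```

Request:
servo_tool(
  targets="0 0 0 0 0 2 10; 0 0 0 0 0 1.5 10; 0 0 0 0 0 0 10",
)

```text
time: 17.9
tool_pos: [0.4724, 0.0078, 0.1215]
tcp_rot: [-2.806, -1.412, -0.001]
wrist_force: [0.0, 0.7, -1.9]
width: 0.174
```

```bash
python3 - <<'E'
from h import *
plan([(.473,.0078,0.122,53.5)],step=25,grip=10)
s=cam("side"); cv2.imwrite("pics/m_s.png",cv2.resize(s["bgr"][130:240,200:300],None,fx=5.4,fy=5.4,interpolation=cv2.INTER_CUBIC))
E
```

```text
now [0.4724 0.0078 0.1215] yaw 53.42 tilt(deg) [0.01 0.04] t 17.9 F [ 0.03  0.7  -1.88] T [-0.048  0.054 -0.004] w 14.8 q [-0.04 -0.02  2.14  0.    1.03  0.6 ]
-0.000 -0.001 -0.001 0.4 0.4 -0.5 10
```

View pics/m_s.png

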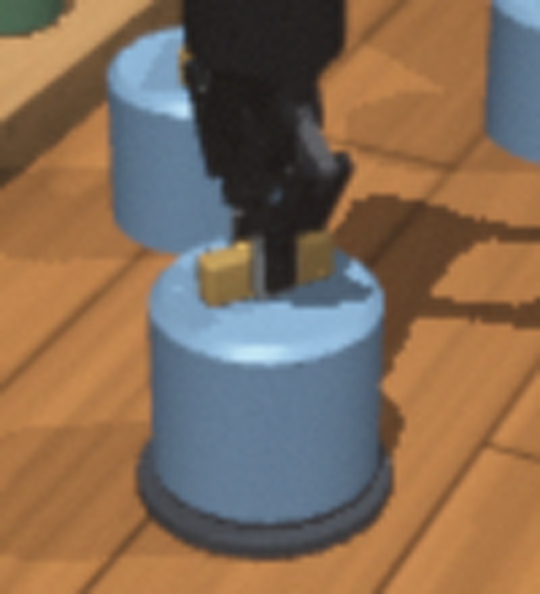

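Request:
servo_tool(
  targets="0 0 0 0 0 1 10; 0 0 0.05 0 0 0.5 10; 0 0 0.05 0 0 0 10; 0 0 0.05 0 0 0 10; 0 0 0 0 0 0 10",
)

```text
time: 18.37
tool_pos: [0.4735, 0.0077, 0.1216]
tcp_rot: [2.907, 1.188, 0.004]
wrist_force: [0.4, -0.3, -1.7]
width: 0.174
```

```bash
python3 - <<'E'
from h import *
plan([(.4725,.0078,0.1215,43.5)],step=25,grip=10)
E
```

```text
now [0.4735 0.0077 0.1216] yaw 44.47 tilt(deg) [0.14 0.02] t 18.37 F [ 0.38 -0.31 -1.66] T [0.022 0.007 0.031] w 14.9 q [-0.04 -0.02  2.14  0.    1.02  0.76]
0.001 -0.002 0.017 -0.6 -0.8 0.1 10
```

Request:
servo_tool(
  targets="0.001 -0.002 0.05 -0.6 -0.8 0.5 10; 0 0 0.05 0 0 0.5 10; 0 0 0.05 0 0 0.5 10; 0 0 0 0 0 0 10",
)

```text
time: 18.7
tool_pos: [0.4737, 0.0076, 0.1215]
tcp_rot: [2.987, 0.967, 0.004]
wrist_force: [-0.4, 1.3, -2.5]
width: 0.173
```

```bash
python3 - <<'E'
from h import *
plan([(.4725,.0078,0.1215,30)],step=25,grip=10)
E
```

```text
now [0.4737 0.0076 0.1215] yaw 35.87 tilt(deg) [ 0.16 -0.05] t 18.7 F [-0.41  1.27 -2.45] T [ 0.105  0.162 -0.026] w 14.8 q [-0.04 -0.02  2.14 -0.    1.02  0.91]
0.002 -0.002 0.102 -0.9 -0.9 0.0 10
```

Request:
servo_tool(
  targets="0.001 -0.002 0.05 -0.8 -0.8 0.5 10; 0 0 0.05 0 0 0.5 10; 0 0 0.03 0 0 0.5 10; 0 0 0 0 0 0 10",
)

```text
time: 19.03
tool_pos: [0.4736, 0.0075, 0.1207]
tcp_rot: [3.041, 0.778, 0.004]
wrist_force: [-0.4, -0.2, -2.4]
width: 0.175
```

```bash
python3 - <<'E'
from h import *
plan([(.4725,.0078,0.1215,27)],step=25,grip=10)
E
```

```text
now [0.4736 0.0075 0.1207] yaw 28.69 tilt(deg) [ 0.16 -0.1 ] t 19.03 F [-0.38 -0.15 -2.37] T [ 0.042  0.012 -0.045] w 14.9 q [-0.04 -0.02  2.14 -0.    1.02  1.04]
0.003 -0.002 0.029 -0.8 -0.7 -0.8 10
```

Request:
servo_tool(
  targets="0.002 -0.002 0.01 -0.6 -0.5 2 10; 0 0 0 0 0 1.5 10; 0 0 0 0 0 0 10",
)

```text
time: 19.28
tool_pos: [0.4724, 0.0078, 0.1164]
tcp_rot: [3.045, 0.77, -0.001]
wrist_force: [0.1, 0.3, -3.3]
width: 0.176
```

```bash
python3 - <<'E'
from h import *
plan([(.4725,.0078,0.1157,27)],step=25,grip=10)
E
```

```text
now [0.4724 0.0078 0.1164] yaw 28.38 tilt(deg) [-0.03 -0.04] t 19.28 F [ 0.1   0.31 -3.26] T [-0.048 -0.005 -0.035] w 15.0 q [-0.04 -0.02  2.14 -0.    1.02  1.04]
0.000 0.001 0.024 0.1 -0.0 0.7 10
```

Request:
servo_tool(
  targets="0 0 0 0 0 1.5 10; 0 0 0 0 0 0 10; 0 0 0 0 0 0 10",
)

```text
time: 19.53
tool_pos: [0.4729, 0.0076, 0.1157]
tcp_rot: [3.044, 0.773, -0.0]
wrist_force: [0.9, -0.6, -3.0]
width: 0.176
```

```bash
python3 - <<'E'
from h import *
plan([(.4725,.0078,0.1157,27)],step=25,grip=10)
E
```

```text
now [0.4729 0.0076 0.1157] yaw 28.5 tilt(deg) [-0.   -0.05] t 19.53 F [ 0.86 -0.64 -3.02] T [ 0.016 -0.001 -0.048] w 15.0 q [-0.04 -0.01  2.14 -0.    1.01  1.04]
0.001 0.000 0.026 -0.3 -0.3 -0.0 10
```

Request:
servo_tool(
  targets="0 0 0 -0.3 -0.3 1.5 10; 0 0 0 0 0 0.5 10",
)

```text
time: 19.7
tool_pos: [0.4733, 0.0076, 0.1155]
tcp_rot: [3.043, 0.774, 0.001]
wrist_force: [-0.1, 0.3, -0.9]
width: 0.179
```

```bash
python3 - <<'E'
from h import *
plan([(.4725,.0078,0.1157,27)],step=25,grip=10)
E
```

```text
now [0.4733 0.0076 0.1155] yaw 28.54 tilt(deg) [ 0.08 -0.08] t 19.7 F [-0.12  0.34 -0.94] T [0.053 0.143 0.005] w 15.3 q [-0.04 -0.01  2.14 -0.    1.01  1.04]
0.002 -0.001 0.027 -0.6 -0.6 -0.2 10
```

Request:
servo_tool(
  targets="0 0 0 0 0 0 20; 0 0 0 0 0 0 35; 0 0 0 0 0 -5 50; 0 0 0 0 0 -15 55; 0 0 0 0 0 -30 55; 0 0 0 0 0 -40 55; 0 0 0 0 0 -40 55; 0 0 0 0 0 -20 55",
)

```text
time: 20.37
tool_pos: [0.4685, 0.008, 0.265]
tcp_rot: [-3.042, -0.775, 0.019]
wrist_force: [-0.0, -0.3, 0.4]
width: 0.643
```

```bash
python3 - <<'E'
from h import *
plan([(.40,.0078-.2,0.26,27)],step=25,grip=55)
s=cam("side"); cv2.imwrite("pics/n_s.png",cv2.resize(s["bgr"][130:330,140:340],None,fx=3,fy=3,interpolation=cv2.INTER_CUBIC))
E
```

```text
now [0.4685 0.008  0.265 ] yaw 28.59 tilt(deg) [-0.72 -0.03] t 20.37 F [-0.04 -0.3   0.36] T [-0.033 -0.093  0.009] w 54.9 q [-0.04 -0.15  1.98 -0.    1.33  1.04]
-0.001 0.001 0.003 -17.3 15.9 0.7 55; -0.001 0.001 0.003 -17.3 15.9 0.6 55; -0.001 0.001 0.003 -17.2 16.0 0.6 55; -0.001 0.001 0.003 -17.2 16.1 0.6 55; -0.001 0.001 0.003 -17.1 16.1 0.6 55; -0.001 0.001 0.003 -17.1 16.2 0.6 55; -0.001 0.001 0.003 -17.0 16.2 0.6 55; -0.001 0.001 0.003 -17.0 16.3 0.6 55
-0.001 0.001 0.003 -16.9 16.3 0.6 55
```

View pics/n_s.png

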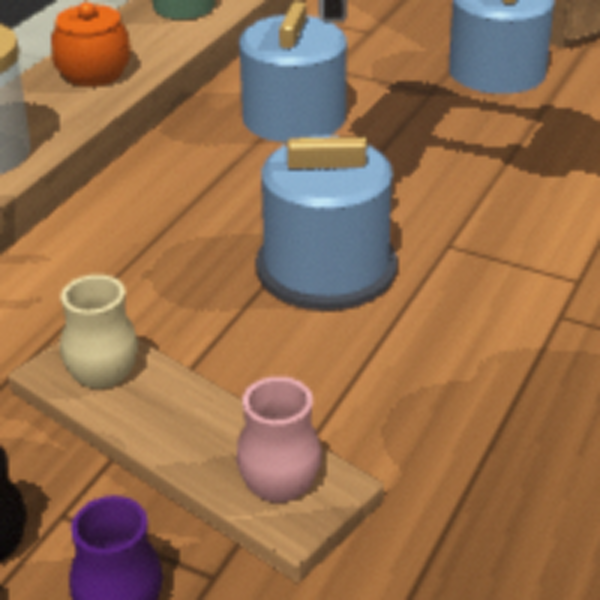

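Request:
servo_tool(
  targets="0 0 0 -10 9 -3 55; 0 0 0 -17 16 0 55; 0 0 0 -17 16 0 55; 0 0 0 -17 16 0 55; 0 0 0 -17 16 0 55; 0 0 0 -17 16 0 55; 0 0 0 -10 9 0 55; 0 0 0 0 0 0 55",
)

```text
time: 21.08
tool_pos: [0.4276, -0.1329, 0.2792]
tcp_rot: [3.037, 0.783, 0.012]
wrist_force: [-0.4, 0.2, 0.2]
width: 0.647
```

```bash
python3 - <<'E'
from h import *
t=cam("top"); s=cam("side")
cv2.imwrite("pics/o_t.png",cv2.resize(t["bgr"][120:290,80:300],None,fx=3.4,fy=3.4,interpolation=cv2.INTER_CUBIC))
cen=[]
for c,uv in ((t,proj(t,(.473,.008,.138))),(s,proj(s,(.473,.008,.125)))):
    hsv=cv2.cvtColor(c["bgr"],cv2.COLOR_BGR2HSV); r=np.zeros(hsv.shape[:2],np.uint8); cv2.circle(r,tuple(int(q) for q in uv),18,255,-1)
    m=cv2.inRange(hsv,(14,80,90),(28,255,255))&r; cs,_=cv2.findContours(m,cv2.RETR_EXTERNAL,cv2.CHAIN_APPROX_NONE); k=max(cs,key=cv2.contourArea); rc=cv2.minAreaRect(k); print(rc); cen.append(rc)
b=cv2.boxPoints(cen[0]); W=np.array([onz(t,*q,.138) for q in b]); d=[W[1]-W[0],W[2]-W[1]]; i=int(np.linalg.norm(d[1])>np.linalg.norm(d[0])); print("handle yaw",np.degrees(np.arctan2(d[i][1],d[i][0])).round(1),W.mean(0).round(4))
# rim bottom/near edge rows in side: shell blue lower boundary at axis column
hsv=cv2.cvtColor(s["bgr"],cv2.COLOR_BGR2HSV)
mb=cv2.inRange(hsv,(96,60,40),(120,255,255))
# pick nearest point to the camera on shell
e=s["e"]; c0=np.array([.473,.008]); dv=(e[:2]-c0)/np.linalg.norm(e[:2]-c0); n=c0+.058*dv
for rim in (.012,.018,.033):
    print(rim,"pred rim",proj(s,(*n,rim)).round(1),"roof near edge",proj(s,(*n,rim+.1)).round(1))
u=int(round(proj(s,(*n,.012))[0])); col=np.where(mb[150:240,u]>0)[0]+150; print(u,col.min(),col.max())
dd=cv2.inRange(hsv,(0,0,0),(180,75,110)); col=np.where(dd[205:240,u]>0)[0]+205; print("disc rows",col.min(),col.max(),"pred disc near bottom",proj(s,(*(c0+.066*dv),0)), proj(s,(*(c0+.066*dv),.012)))
print(bot.read_state()["tool_pos"],bot.read_state()["time"])
E
```

```text
((240.28150939941406, 202.62855529785156), (24.691879272460938, 5.8307318687438965), 59.534454345703125)
((250.5, 175.5), (19.0, 29.0), 90.0)
handle yaw -151.7 [0.4732 0.0066 0.138 ]
0.012 pred rim [248.2 228.6] roof near edge [248.3 197.3]
0.018 pred rim [248.2 226.8] roof near edge [248.3 195.3]
0.033 pred rim [248.2 222.3] roof near edge [248.3 190.3]
248 150 228
disc rows 229 232 pred disc near bottom [248.15933326 234.07332488] [248.16916844 230.49845661]
[ 0.42827308 -0.13117484  0.27912011] 21.1833
```

View pics/o_t.png

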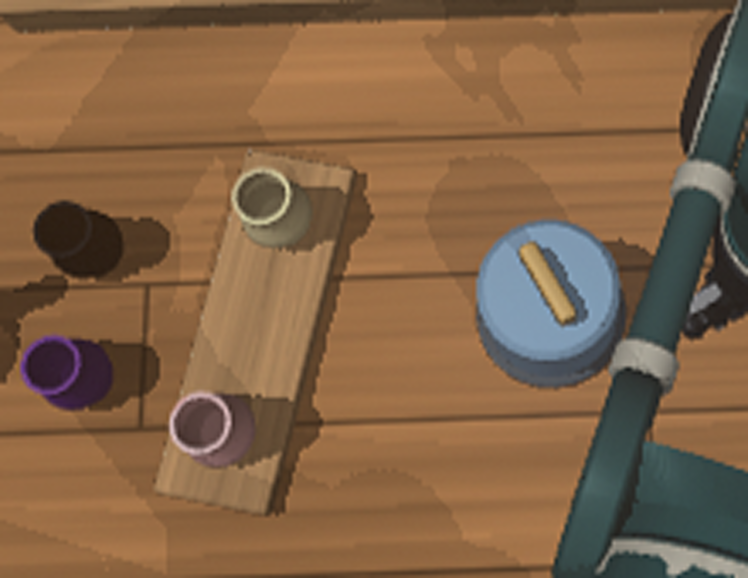

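The rim's lower edge in the side view is at row 228.5. That matches the home prediction of 228.6; resting on the step would give 226.8. The handle yaw is 28°, about 25° past the gate, and pink and cream stand where they were.

```bash
python3 -c "
from workcell import finish_job
print(finish_job())"
```

```text
the job is handed in; nothing more can be done
None
```

The job is done and was handed in at about 21 s of the 72 s limit; `finish_job` reports no verdict. I stood the mint gourd in the cup, lowered the nearest blue shell over it and through the gates at yaw 53.4°. I then turned it 25° clockwise and it dropped the last 6 mm. At every reading the wrist force was under about 6 N, and most of that was the weight being carried.

**Last checks that agreed:**
- **Seated height:** the tool height went from 121.5 mm on the step to 115.5 mm at contact. The rim row in the side view was 228.5, against 228.6 predicted for fully home and 226.8 for still on the step.
- **Angle:** the handle yaw measured 28.3° in the top view and 28.5° from the tool.
- **Surroundings:** the pink and cream gourds look undisturbed, and the gripper is clear of everything.

**Disagreements and what I did not check:**
- The top, wrist and side cameras differed by 2–4 mm on the foot's centre. I used a value between them, and the shell went down without side load.
- The gates were found from the wrist picture, so the shell dropped through at the first angle tried and I never had to search by feel.
- I did not test that the shell is locked by trying to turn it back.

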